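# Feed tumbled knob blanks from the drum and lay them out for oiling

## Task

Slowly turn the drum feeder by its red crank knob, anticlockwise seen from above and well under a turn in four seconds, so that the wooden knob blanks come out one at a time; take each blank from the catch pan before the next one drops, and lay it flat on a white mark of the plywood tray, centred to within a centimetre. Fill the row beside the brass strip, then go on in the other row, until the drum has been turned all the way to its stop and every blank lies on its own mark. Leave the bottle, jar, brush and sanding block where they are, and lay any blank that gets displaced back on its mark.

Things in the scene. Friction and masses are not known exactly. Their poses are not given: they have to be found in the camera images.
- feeder: Green tilted drum feeder fixed to the bench, 170 mm wide, 145 mm high without crank. Origin on the bench under the drum's centre. Its chute runs down toward its own -y and ends in a lip at own y -102 mm, 20 mm above the bench, over a white catch pan. The drum's axle leans 28 degrees to own -y: axis (0, -0.469, 0.883) in this frame.
- pan (a point): Middle of the catch pan, on its floor, 4 mm above the bench, at feeder own y -160 mm. Inside, the pan is 110 mm wide (own x) and runs from own y -100 to -218 mm; rims 14 mm above the bench. A blank comes to rest here within 1 s of slipping out.
- drum (a joint): Drum angle, rad: near 0 at the start, grows anticlockwise seen from above, stop at 5.40; stays where left; about 3 N at the knob. Six 60 degree pockets between yellow vanes under a clear cover. Pocket 1, 2, .. 5 is square to the side opening at 1.05, 2.09, 3.14, 4.19, 5.24; its blank slips out by itself 0.1 to 0.5 rad before that. A pocket may be empty; none is at the opening at 0.
- crank (a point): Centre of the red ball knob, 28 mm across, on the drum's crank, 50 mm from the axle, carried by a 12 mm post 48 mm above the clear cover along the axle. It goes round with the drum and spins freely on its post, so a gripper may hold it without turning along.
- axle (a point): Fixed centre of the circle (radius 50 mm, in the plane square to the leaning axle) that the crank knob's centre goes round.
- mark_a1 (a point): Centre of a white round mark (36 mm across) on the tray's face: first mark of the row beside the brass strip.
- mark_a2 (a point): Second (middle) mark of the row beside the brass strip.
- mark_a3 (a point): Third mark of the row beside the brass strip.
- mark_b1 (a point): First mark of the other row, away from the strip.
- mark_b2 (a point): Middle mark of the other row.
- mark_b3 (a point): Third mark of the other row.
- tray: Loose plywood oiling tray, 156 x 200 mm, 0.55 kg, origin at the centre of its underside. Face 8 mm above the bench, rim 12 mm. Two rows of three white marks run along its own y, marks 56 mm apart in the row, rows at own x -32 mm (row a, beside the brass strip) and +32 mm (row b).
- glue: White glue bottle, 54 mm across, 150 mm tall, origin at its foot. Bystander.
- varnish: Amber varnish jar, 68 mm across, 85 mm tall. Bystander.
- brush: Brush lying on the bench, about 200 mm long. Bystander.
- sandblock: Cork sanding block 100 x 60 x 35 mm. Bystander.
- blank1_center (a point): Centre of the dark wooden knob blank that starts in pocket 1: a disc 30 mm across, 14 mm thick, 18 g, both faces alike with a brass dot, own z along its axis. May be absent.
- blank2_center (a point): Centre of the dark wooden knob blank that starts in pocket 2: a disc 30 mm across, 14 mm thick, 18 g, both faces alike with a brass dot, own z along its axis. May be absent.
- blank3_center (a point): Centre of the dark wooden knob blank that starts in pocket 3: a disc 30 mm across, 14 mm thick, 18 g, both faces alike with a brass dot, own z along its axis. May be absent.
- blank4_center (a point): Centre of the dark wooden knob blank that starts in pocket 4: a disc 30 mm across, 14 mm thick, 18 g, both faces alike with a brass dot, own z along its axis. May be absent.
- blank5_center (a point): Centre of the dark wooden knob blank that starts in pocket 5: a disc 30 mm across, 14 mm thick, 18 g, both faces alike with a brass dot, own z along its axis. May be absent.

How it is judged:
At the end, for the whole second after the job is handed in: The drum is at its stop (joint above 5.1 rad); every blank present lies flat on the tray, at rest, centred within 10 mm of a mark; all three marks of the row beside the brass strip are taken; the tray is flat on the bench (value of joint drum above 5.1 rad and angle between tray's own z axis and vertical below 0.1 rad and height (world z) of tray below 0.012 m and (horizontal distance between blank1_center and mark_a1 below 0.01 m or horizontal distance between blank1_center and mark_a2 below 0.01 m or horizontal distance between blank1_center and mark_a3 below 0.01 m or horizontal distance between blank1_center and mark_b1 below 0.01 m or horizontal distance between blank1_center and mark_b2 below 0.01 m or horizontal distance between blank1_center and mark_b3 below 0.01 m) and angle between the z axis of each of blank1_center, blank2_center, blank3_center, blank4_center, blank5_center and the z axis of tray, either way round below 0.12 rad and z of each of blank1_center, blank2_center, blank3_center, blank4_center, blank5_center in the frame of tray below 0.02 m and linear speed of each of blank1, blank2, blank3, blank4, blank5 below 0.03 m/s and (horizontal distance between blank2_center and mark_a1 below 0.01 m or horizontal distance between blank2_center and mark_a2 below 0.01 m or horizontal distance between blank2_center and mark_a3 below 0.01 m or horizontal distance between blank2_center and mark_b1 below 0.01 m or horizontal distance between blank2_center and mark_b2 below 0.01 m or horizontal distance between blank2_center and mark_b3 below 0.01 m) and (horizontal distance between blank3_center and mark_a1 below 0.01 m or horizontal distance between blank3_center and mark_a2 below 0.01 m or horizontal distance between blank3_center and mark_a3 below 0.01 m or horizontal distance between blank3_center and mark_b1 below 0.01 m or horizontal distance between blank3_center and mark_b2 below 0.01 m or horizontal distance between blank3_center and mark_b3 below 0.01 m) and (horizontal distance between blank4_center and mark_a1 below 0.01 m or horizontal distance between blank4_center and mark_a2 below 0.01 m or horizontal distance between blank4_center and mark_a3 below 0.01 m or horizontal distance between blank4_center and mark_b1 below 0.01 m or horizontal distance between blank4_center and mark_b2 below 0.01 m or horizontal distance between blank4_center and mark_b3 below 0.01 m) and (horizontal distance between blank5_center and mark_a1 below 0.01 m or horizontal distance between blank5_center and mark_a2 below 0.01 m or horizontal distance between blank5_center and mark_a3 below 0.01 m or horizontal distance between blank5_center and mark_b1 below 0.01 m or horizontal distance between blank5_center and mark_b2 below 0.01 m or horizontal distance between blank5_center and mark_b3 below 0.01 m) and horizontal distance between any of blank1_center, blank2_center, blank3_center, blank4_center, blank5_center and mark_a1 below 0.01 m and horizontal distance between any of blank1_center, blank2_center, blank3_center, blank4_center, blank5_center and mark_a2 below 0.01 m and horizontal distance between any of blank1_center, blank2_center, blank3_center, blank4_center, blank5_center and mark_a3 below 0.01 m); the robot touches nothing.
It fails at once if two blanks lie in the catch pan at once (((distance between blank2_center and pan below 0.06 m or value of joint drum above 9 rad) and (distance between blank1_center and pan below 0.06 m or value of joint drum above 9 rad)) or ((distance between blank3_center and pan below 0.06 m or value of joint drum above 9 rad) and (distance between blank1_center and pan below 0.06 m or value of joint drum above 9 rad)) or ((distance between blank3_center and pan below 0.06 m or value of joint drum above 9 rad) and (distance between blank2_center and pan below 0.06 m or value of joint drum above 9 rad)) or ((distance between blank4_center and pan below 0.06 m or value of joint drum above 9 rad) and (distance between blank1_center and pan below 0.06 m or value of joint drum above 9 rad)) or ((distance between blank4_center and pan below 0.06 m or value of joint drum above 9 rad) and (distance between blank2_center and pan below 0.06 m or value of joint drum above 9 rad)) or ((distance between blank4_center and pan below 0.06 m or value of joint drum above 9 rad) and (distance between blank3_center and pan below 0.06 m or value of joint drum above 9 rad)) or ((distance between blank5_center and pan below 0.06 m or value of joint drum above 9 rad) and (distance between blank1_center and pan below 0.06 m or value of joint drum above 9 rad)) or ((distance between blank5_center and pan below 0.06 m or value of joint drum above 9 rad) and (distance between blank2_center and pan below 0.06 m or value of joint drum above 9 rad)) or ((distance between blank5_center and pan below 0.06 m or value of joint drum above 9 rad) and (distance between blank3_center and pan below 0.06 m or value of joint drum above 9 rad)) or ((distance between blank5_center and pan below 0.06 m or value of joint drum above 9 rad) and (distance between blank4_center and pan below 0.06 m or value of joint drum above 9 rad))).
It fails at once if the drum is spun faster than about one turn in three seconds (velocity of joint drum above 2.2 rad/s or velocity of joint drum below -2.2 rad/s).
It fails at once if the glue bottle, varnish jar, brush or sanding block is shifted by more than 3 cm (distance of any of glue, varnish, brush, sandblock from where it was at the start of the episode above 0.03 m).
Of blank1, blank2, blank3, blank4, blank5 only 3 to 5 are there at a start; the rules pass over those that are not, and their reading is None.
At some moment in a run one of tray may be knocked a few centimetres aside while the robot is not near it.
Once in a run the grip may slacken for a moment while it holds something.
It also fails if it takes over 210 s, if anything falls off the work surface, if the arm or the gripper's body presses on something with over 40 N, if the wrist force passes 120 N, or if a joint passes its speed limit or range.

## Robot

A 7-joint arm with a two-finger parallel gripper is mounted at the origin on the work surface. World frame = base frame: x ahead of the robot, y to its left, z up, the work surface at z = 0. Lengths are in m, angles in rad, forces in N, time in s.
With the tool pointing down it reaches from about 0.425 to 1.025 m from the base axis. Payload 3.6 kg.
Tool frame: the origin (TCP) lies midway between the tips of the shut fingers; the grasp point (between the pads) lies 19 mm behind it; z points along the fingers, y is the line along which they close (so a half turn about z gives the same grasp; the last joint's range is limited). The gripper opens to 85 mm and grips with 20 to 120 N. Pads are 22 mm wide; open, the fingers measure 114 mm over their backs; the gripper's body (76 mm by 85 mm) begins 54 mm behind the grasp point. The pads swing forward as they close: fully open they stand 13 mm farther back than shut.
Start: joints at [-1.264, 0.591, 0.048, 1.609, -0.033, 0.943, -0.034], TCP at [0.282, 0.668, 0.231] pointing down, gripper open.
Joint ranges: [-2.69, 2.69], [-0.47, 2.24], [-1.27, 1.36], [0.19, 2.51], [-1.53, 4.68], [0.08, 2.07], [-3.09, 3.09]. Speed limits (rad/s): [2.57, 2.57, 3.14, 3.14, 3.14, 3.14, 3.14].

## Interface

Orientations are given as a unit quaternion [w, x, y, z].
In Python, from plant import manip gives the robot as it stands.
- The arm moves only by the tool jog_arm, never from a script. Its argument "moves" is a list of rows, each a list of 6 numbers: the shift along the tool's x, y, z as a fraction of full scale, then the turn, a rotation vector about the tool's x, y, z as a fraction of full scale. In form: [[x, y, z, rx, ry, rz], ...]. A call has 1 to 20 rows; each row is the pose to reach, as a shift and turn from the pose commanded when the call began, along the tool's axes at that moment; what a row does not reach only later rows make up. Full scale, the value 1, is 15 cm for a shift and 90 degrees for a turn. A row lasts 1/10 s, in which the tool goes at most 50 mm and 8.59 degrees, less where a joint would pass 70% of its speed; a pose out of reach is approached as far as the arm can. A call with a number of a shift or a turn outside -1 to 1 is refused whole. A call with a gripper value outside its range is refused whole. "grip" is the closure, from 0 (fully open) to 1 (shut), set as the call begins (left out, the last holds). The fingers move at their own pace and stop on an object; "squeeze" is the grip in N (left out, the last holds). Time passes only in rows, so rows that repeat a pose let the fingers close. It gives the time, the measured TCP pose, the force, the opening and the grip force at its end, in the units of the state.
- manip.get_obs(): the state, without advancing time (a new reading comes with each control period).
- manip.snapshot(name): name is "scene" or "top" or "wrist"; returns a dict with "frame" (400x640x3 uint8, red, green, blue), "range_z" (400x640 float32, m along the optical axis (not along the pixel's ray), 0 where there is no reading), "camera_matrix" (3x3 intrinsics, pixels), "rvec" (rotation vector, rad) and "tvec" (3), from world to camera coordinates, as OpenCV has them; the wrist camera has in their place "hand_eye" (4x4, takes a point from camera to tool coordinates, whose origin is the TCP and whose axes are the flange's). Camera axes: x right, y down, z forward; pixel columns grow to the right and rows downward; lengths in m; the calibration is good to about 2 mm. A picture is of the moment at which its call begins: read the wrist's pose just before it.
- manip.job_done(): hands the job in; it is judged then, once.
Trained networks look in the newest picture that a camera, given by its name, has taken for a name from the list of things; names that differ only in an ending like _2 or _b are one class to them, and where a whole thing is asked for, a point or a joint stands for the part that bears it (a point fixed in the world has none). Each returns a list of dicts, best first, with "p" (0 to 1); they miss things now and then, are a little off and sometimes report something else, mostly with a low value. They report only what shows in the picture. A call takes as long as a camera call.
- manip.regions_of(camera, label): "region" (400x640 bool, what is visible of it) and "uv" ([column, row] in pixels, amid what is visible of it).
The state is a dict: "time": time; "joint_pos": joint angles; "qd": joint speeds; "effort": joint torques, N m; "tool_pos": TCP position; "tool_rot": TCP orientation; "ft_force": force on the tool from outside, world axes, zero at the start; "ft_torque": the same for the moment, N m; "width": finger opening in m; "finger_force": force on a finger pad.
Only numpy, scipy, OpenCV 4.12 (cv2) and the standard library are available. Lean on these libraries where they do the work, as an engineer would, in place of code of your own. Each camera call takes 0.05 s, during which the arm holds its last target. There are 200 camera calls.

## Working session

There is one attempt and no reset: what is moved stays moved. The work goes in short steps, Python scripts to look and compute and a tool call to move; the robot and the scene stay as the last step left them, time stands still between calls to the robot, and variables do not carry over. Pictures are saved under pics/ and viewed, at most 14 in all, crops included, and the job is handed in when it is done.

Besides the shell and the picture viewer there is one more tool, called after "Emit:" by a JSON object that holds its "method" and its "body", one argument or row to a line. jog_arm: Moves the arm, as the interface text tells. Shift numbers are shares of 15 cm and turn numbers shares of 90 degrees, none past 1 either way. Its arguments: {"type":"object","properties":{"moves":{"type":"array"},"grip":{"type":"number"},"squeeze":{"type":"number"}},"required":["moves"]}

```bash
mkdir -p pics; ls; cat > h.py <<'E'
import numpy as np, cv2
from scipy.spatial.transform import Rotation as R
from plant import manip
def pose():
    o=manip.get_obs(); q=o['tool_rot']; return np.array(o['tool_pos']), R.from_quat([q[1],q[2],q[3],q[0]]), o
def snap(cam,name=None):
    p,r,o=pose(); s=manip.snapshot(cam)
    if name: cv2.imwrite('pics/'+name,s['frame'][:,:,::-1])
    if 'hand_eye' in s:
        T=np.eye(4);T[:3,:3]=r.as_matrix();T[:3,3]=p; s['T']=T@np.array(s['hand_eye'])
    else:
        M=cv2.Rodrigues(np.array(s['rvec'],float))[0]; T=np.eye(4);T[:3,:3]=M.T;T[:3,3]=-M.T@np.array(s['tvec']).ravel(); s['T']=T
    return s
def pts(s,mask):
    v,u=np.nonzero(mask&(s['range_z']>0)); z=s['range_z'][v,u]; K=s['camera_matrix']
    c=np.stack([(u-K[0,2])/K[0,0]*z,(v-K[1,2])/K[1,1]*z,z],1); return c@s['T'][:3,:3].T+s['T'][:3,3]
def ray(s,uv,zw):  # pixel onto plane z=zw
    K=s['camera_matrix']; d=s['T'][:3,:3]@np.array([(uv[0]-K[0,2])/K[0,0],(uv[1]-K[1,2])/K[1,1],1]); o=s['T'][:3,3]
    return o+d*(zw-o[2])/d[2]
def move(target,Rt=None):
    """row numbers to go to a world TCP target / rotation"""
    p,r,o=pose(); a=r.inv().apply(np.array(target)-p)/.15
    b=np.zeros(3) if Rt is None else (r.inv()*Rt).as_rotvec()/(np.pi/2)
    return np.round(np.r_[a,b],3)
E
python3 - <<'E'
from h import *
np.set_printoptions(precision=4,suppress=True)
p,r,o=pose(); print(o); print(r.as_matrix())
for c in ['top','scene']:
    s=snap(c,c+'0.png'); print(c,s['T'])
    for n in ['feeder','pan','crank','tray','mark_a1','glue','varnish','brush','sandblock','blank1_center','drum']:
        for d in manip.regions_of(c,n)[:7]:
            P=pts(s,d['region']); print(n,round(d['p'],2),np.round(d['uv']),np.median(P,0) if len(P) else None,len(P), P.min(0) if len(P) else '',P.max(0) if len(P) else '')
E
```

```text
pics
{'time': 0.0, 'joint_pos': array([-1.2645,  0.5921,  0.0483,  1.6098, -0.0333,  0.9427, -0.0337]), 'qd': array([ 0.0008,  0.0014, -0.0002,  0.0013, -0.0015,  0.0004,  0.0016]), 'effort': array([  0.0022, -54.8689,   1.5467, -19.8123,   0.0093,   0.0086,
        -0.    ]), 'tool_pos': array([0.2819, 0.667 , 0.2301]), 'tool_rot': array([-0.0002,  0.1985,  0.9801, -0.0011]), 'ft_force': array([-0.245 , -0.1114,  0.4243]), 'ft_torque': array([ 0.0376,  0.0116, -0.0365]), 'finger_force': 0.0, 'width': 0.08533837756201666}
[[-0.9212  0.3892 -0.0008]
 [ 0.3892  0.9212 -0.0022]
 [-0.0001 -0.0023 -1.    ]]
top [[-0.0292 -0.9952  0.0936  0.4963]
 [-0.9994  0.0306  0.0131 -0.0111]
 [-0.0159 -0.0931 -0.9955  1.4028]
 [ 0.      0.      0.      1.    ]]
feeder 0.93 [261. 222.] [0.5555 0.1998 0.07  ] 4597 [ 0.4545  0.0258 -0.005 ] [0.6442 0.3494 0.1713]
pan 0.88 [261. 227.] [0.5555 0.1995 0.0693] 4642 [ 0.4543  0.0233 -0.0055] [0.6415 0.3539 0.1713]
crank 0.64 [246. 225.] [0.5498 0.2386 0.1037] 2267 [ 0.47    0.1674 -0.0015] [0.6325 0.3113 0.1713]
tray 0.89 [398. 234.] [ 0.5094 -0.2238  0.008 
[... 1768 characters left out ...]
 252.] [0.8029 0.084  0.0761] 906 [ 0.683  -0.1484 -0.0011] [0.8242 0.097  0.1532]
varnish 0.88 [268. 213.] [ 0.7623 -0.1087  0.0558] 708 [ 0.6825 -0.2579 -0.0022] [ 0.7884 -0.0912  0.0907]
brush 0.86 [268. 159.] [ 0.589  -0.4713  0.0172] 375 [ 0.4647 -0.5258 -0.0009] [ 0.6667 -0.4508  0.0258]
brush 0.64 [451. 336.] [0.6161 0.4916 0.0343] 1431 [ 0.5383  0.4102 -0.0021] [0.6505 0.5392 0.0391]
sandblock 0.66 [450. 336.] [0.6161 0.4942 0.0343] 1440 [ 0.5642  0.427  -0.0023] [0.6506 0.5392 0.0391]
sandblock 0.53 [285. 251.] [0.8027 0.0839 0.0754] 914 [ 0.6848 -0.1484 -0.0027] [0.8242 0.097  0.1532]
drum 0.56 [404. 240.] [0.5478 0.2448 0.1108] 1249 [ 0.329   0.0404 -0.0034] [0.6332 0.313  0.1682]
```

```bash
python3 - <<'E'
import cv2,numpy as np
a=cv2.imread('pics/top0.png')[130:300,150:510]; b=cv2.imread('pics/scene0.png')[150:370,240:520]
cv2.imwrite('pics/a.png',cv2.resize(a,None,fx=2.2,fy=2.2,interpolation=3)); cv2.imwrite('pics/b.png',cv2.resize(b,None,fx=2.6,fy=2.6,interpolation=3))
E
```

```text
(no output)
```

View pics/a.png

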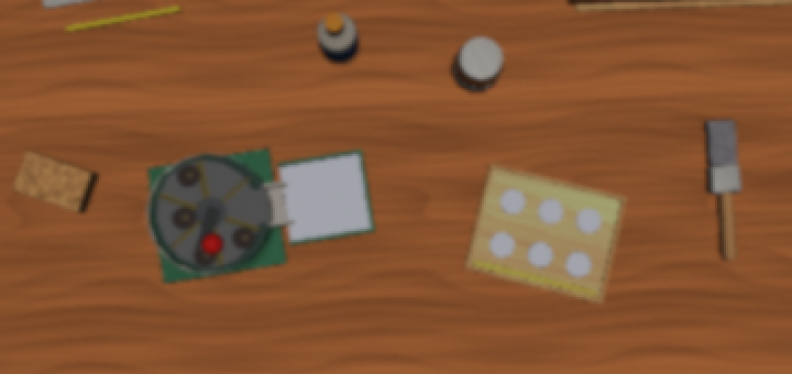

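View pics/b.png

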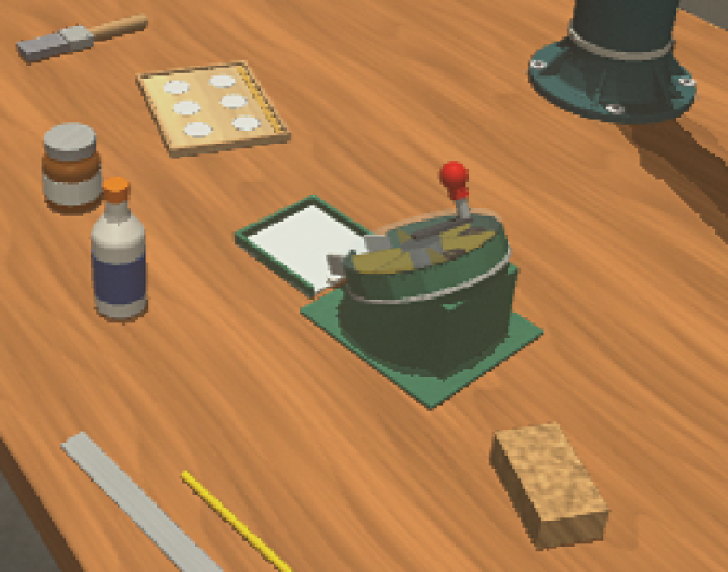

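The top view shows the feeder on the left (crop centre 210,212) with its chute pointing right and the red knob at (212,243). Blanks show at (245,237), (207,255), (185,217) and (190,175), so pockets 1–4 look filled and pocket 5 empty. The tray is on the right, with the brass strip on its lower edge. The scene view agrees, with the knob upright on its post at (454,175).

```bash
cat >> h.py <<'E'
def marks(s,near=None):
    hsv=cv2.cvtColor(s['frame'],cv2.COLOR_RGB2HSV); w=((hsv[:,:,1]<70)&(hsv[:,:,2]>120)).astype(np.uint8)
    n,l,st,c=cv2.connectedComponentsWithStats(w); out=[]
    for i in range(1,n):
        if st[i,4]<25: continue
        P=pts(s,l==i)
        if len(P)<10: continue
        e=P.max(0)-P.min(0); m=ray(s,c[i],.008)
        if abs(np.median(P[:,2])-.008)<.008 and .022<min(e[:2]) and max(e[:2])<.055: out.append(np.r_[m[:2],st[i,4]])
    return np.array(out)
def red(s):
    f=s['frame'].astype(int); m=(f[:,:,0]>110)&(f[:,:,1]<60)&(f[:,:,2]<60); return m
E
python3 - <<'E'
from h import *
np.set_printoptions(precision=4,suppress=True)
for c in ['top','scene']:
    s=snap(c); print(marks(s))
    m=red(s); P=pts(s,m)
    P=P[P[:,2]>.1]
    # sphere centre fit radius 14mm
    from scipy.optimize import least_squares
    r=least_squares(lambda x:np.linalg.norm(P-x,axis=1)-.014,P.mean(0)-[0,0,.01],loss='soft_l1',f_scale=.002); print('knob',r.x,len(P),P.max(0))
    hsv=cv2.cvtColor(s['frame'],cv2.COLOR_RGB2HSV); w=((hsv[:,:,1]<70)&(hsv[:,:,2]>120)).astype(np.uint8)
    n,l,st,cc=cv2.connectedComponentsWithStats(w)
    for i in range(1,n):
        if st[i,4]>300:
            P=pts(s,l==i); 
            if len(P)<100: continue
            P=P[(abs(P[:,2]-.004)<.006)]
            if len(P)<200: continue
            print(st[i],cv2.minAreaRect((P[:,:2]*1000).astype(np.float32)))
E
```

```text
[[  0.556   -0.1755 127.    ]
 [  0.5412  -0.2297 132.    ]
 [  0.5256  -0.2835 134.    ]
 [  0.4945  -0.158  122.    ]
 [  0.479   -0.212  124.    ]
 [  0.4639  -0.2658 123.    ]]
knob [0.506  0.2275 0.1527] 43 [0.5165 0.2377 0.1713]
[170 111  90  22 654] ((898.2003173828125, 357.84234619140625), (25.898120880126953, 297.1034851074219), 8.765887260437012)
[ 272  200   47   40 1379] ((570.210693359375, 95.38591766357422), (109.69416046142578, 119.6247329711914), 7.614986896514893)
[[ 0.4625 -0.2667 44.    ]
 [ 0.5232 -0.285  45.    ]
 [ 0.4781 -0.2139 48.    ]
 [ 0.5392 -0.2305 47.    ]
 [ 0.4933 -0.1594 52.    ]
 [ 0.5551 -0.1765 54.    ]
 [ 0.8038  0.0826 73.    ]]
knob [0.5081 0.2321 0.1524] 93 [0.5228 0.2482 0.1699]
[    0     0   209   231 24941] ((925.168701171875, -1700.119384765625), (39.36958312988281, 1003.2545166015625), 89.78462982177734)
[335 229  55  34 836] ((566.5228881835938, 95.42496490478516), (105.85333251953125, 123.94052124023438), 5.6977338790893555)
[ 263  316   93   84 1267] ((900.168212890625, 352.19970703125), (28.28111457824707, 285.6748046875), 8.31416130065918)
```

Emit:
{"method": "jog_arm", "body": {
  "moves": [
    [-1,-0.84,-0.5,0,0,0.661],
    [-1,-0.84,-0.5,0,0,0.661],
    [-1,-0.84,-0.5,0,0,0.661],
    [-1,-0.84,-0.5,0,0,0.661],
    [-1,-0.84,-0.5,0,0,0.661],
    [-1,-0.84,-0.5,0,0,0.661],
    [-1,-0.84,-0.5,0,0,0.661],
    [-1,-0.84,-0.5,0,0,0.661],
    [-1,-0.84,-0.5,0,0,0.661]
  ],
  "grip": 0
}}

```text
time: 2.2
tool_pos: [0.3711, 0.4936, 0.3063]
tool_rot: [0.0, 0.657, 0.754, 0.0]
ft_force: [0.2, -0.5, -0.2]
width: 0.0853
finger_force: 0.0
```

Emit:
{"method": "jog_arm", "body": {
  "moves": [
    [-1,0.36,0,0,0,0],
    [-1,0.36,0,0,0,0],
    [-1,0.36,0,0,0,0],
    [-1,0.36,0,0,0,0],
    [-1,0.36,0,0,0,0]
  ]
}}

```text
time: 2.7
tool_pos: [0.4462, 0.3493, 0.3066]
tool_rot: [0.0, 0.66, 0.751, 0.0]
ft_force: [-0.2, 0.6, 0.5]
width: 0.0852
finger_force: 0.0
```

```bash
python3 - <<'E'
from h import *
np.set_printoptions(precision=4,suppress=True)
p,r,o=pose(); print(p,o['time']);print(r.as_matrix())
s=snap('wrist','w0.png'); print(s['hand_eye'],s['camera_matrix']); m=red(s); print(m.sum()); P=pts(s,m); print(P.mean(0) if len(P) else '')
print(move([.507,.230,.30],R.from_matrix(np.array([[-.132,.991,0],[.991,.132,0],[0,0,-1]]).T)))
E
```

```text
[0.4462 0.3493 0.3066] 2.7
[[-0.1287  0.9917  0.0005]
 [ 0.9917  0.1287 -0.0003]
 [-0.0003  0.0005 -1.    ]]
[[ 0.0007 -0.9505 -0.3108  0.0804]
 [ 1.      0.0006  0.0004  0.0004]
 [-0.0002 -0.3108  0.9505 -0.1436]
 [ 0.      0.      0.      1.    ]] [[319.7744   0.     316.2178]
 [  0.     319.7744 197.4736]
 [  0.       0.       1.    ]]
699
[0.4563 0.2464 0.1291]
[-0.86   0.303  0.042 -0.    -0.     0.   ]
```

View pics/w0.png

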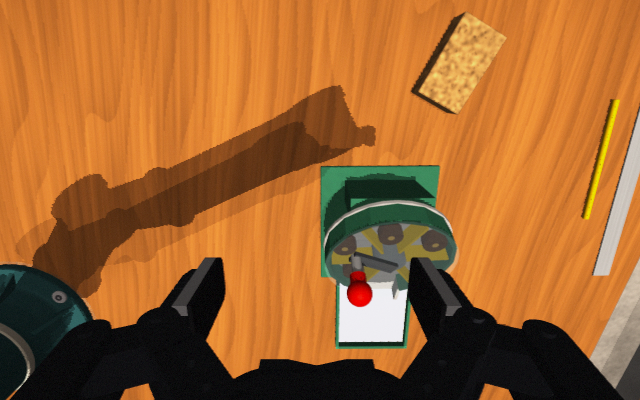

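The wrist view shows the feeder at the lower right, the red knob at (359,293), the crank arm running from the hub near (395,265), and blanks under the cover at (345,245), (390,233) and (432,240).

```bash
cat >> h.py <<'E'
from scipy.optimize import least_squares
def knob(s):
    m=red(s).astype(np.uint8); n,l,st,c=cv2.connectedComponentsWithStats(m); res=[]
    for i in range(1,n):
        if st[i,4]<15: continue
        P=pts(s,l==i); P=P[(P[:,2]>.11)&(P[:,2]<.24)]
        if len(P)<12: continue
        r=least_squares(lambda x:np.linalg.norm(P-x,axis=1)-.014,P.mean(0)-[0,0,.01],loss='soft_l1',f_scale=.001); res.append((len(P),r.x,np.abs(r.fun).mean()))
    return max(res,key=lambda t:t[0]) if res else None
F=np.array([[.9917,.1287,0],[-.1287,.9917,0],[0,0,1]])  # rows: own x, own y, z (feeder yaw)
PAN=np.array([.570,.0955,.004]); O=PAN+F[1]*.160; O[2]=0
def own(p): return F@(np.array(p)-O)
def world(q): return O+F.T@np.array(q)
E
python3 - <<'E'
from h import *
np.set_printoptions(precision=4,suppress=True)
s=snap('wrist'); k=knob(s); print(k, own(k[1]))
f=s['frame'];hsv=cv2.cvtColor(f,cv2.COLOR_RGB2HSV)
# pan white
w=((hsv[:,:,1]<50)&(hsv[:,:,2]>150)).astype(np.uint8); n,l,st,c=cv2.connectedComponentsWithStats(w)
for i in range(1,n):
    if st[i,4]>800:
        P=pts(s,l==i); print(st[i],np.median(P,0)); P=P[abs(P[:,2]-.004)<.006]; 
        if len(P)>200: print(cv2.minAreaRect((P[:,:2]*1000).astype(np.float32)))
# drum points in own frame: top surface plane
P=pts(s,np.ones((400,640),bool)); Q=(P-O)@F.T
m=(np.hypot(Q[:,0],Q[:,1])<.1)&(Q[:,2]>.03)&(Q[:,2]<.2); Q=Q[m]; ax=np.array([0,-.469,.883]); h=Q@ax
print(np.histogram(h,bins=20)); print(Q[:,0].min(),Q[:,0].max())
top=Q[(h>np.percentile(h,30))]; 
E
```

```text
(439, array([0.5092, 0.2311, 0.1543]), np.float64(0.00047458817986940156)) [-0.0429 -0.0177  0.1543]
[ 593  116   47  162 2148] [0.9049 0.3303 0.0032]
((903.6541137695312, 338.2998962402344), (26.45431137084961, 250.90805053710938), 8.501559257507324)
[ 591  262   49  107 1014] [ 1.9091 -0.312  -0.7484]
[ 338  283   70   61 3228] [0.5725 0.0894 0.0054]
((574.3798828125, 90.54523468017578), (109.42182159423828, 106.57010650634766), 7.510436058044434)
(array([ 151,  163,  173,  215,  208,  180,  498,   46,  716,  664,  701,
        609, 5916,  256,   64,   65,  103,  100,  204,  238]), array([-0.0057,  0.0026,  0.0108,  0.0191,  0.0273,  0.0355,  0.0438,
        0.052 ,  0.0603,  0.0685,  0.0767,  0.085 ,  0.0932,  0.1015,
        0.1097,  0.1179,  0.1262,  0.1344,  0.1427,  0.1509,  0.1591]))
-0.08001069944609919 0.0823328932683697
```

```bash
python3 - <<'E'
from h import *
np.set_printoptions(precision=4,suppress=True)
s=snap('wrist'); k=own(knob(s)[1])
ax=np.array([0,-.469,.883]);u=np.array([0,.883,.469])
P=pts(s,np.ones((400,640),bool)); Q=(P-O)@F.T
Q=Q[(np.hypot(Q[:,0],Q[:,1])<.12)]; h=Q@ax
q=Q[(h>.092)&(h<.104)]; hh=q@ax; print(np.histogram(hh,bins=12))
X=np.stack([q[:,0],q@u],1); print(X.min(0),X.max(0), cv2.minEnclosingCircle((X*1000).astype(np.float32)))
print('knob plane',k[0],k@u,k@ax)
cv2.imwrite('pics/plane.png',0*np.zeros((5,5),np.uint8))
# by angle: max radius
c=np.array([.001,np.mean([X[:,1].min(),X[:,1].max()])]); 
for a in range(-180,180,30):
    an=np.degrees(np.arctan2(*(X-c).T[::-1])); mm=abs((an-a+180)%360-180)<8
    print(a,mm.sum(),np.hypot(*(X[mm]-c).T).max() if mm.any() else None)
E
```

```text
(array([  51,   89,   83,  880, 3854,  673,   37,   35,   52,  248,   51,
          9]), array([0.0921, 0.0931, 0.094 , 0.095 , 0.096 , 0.097 , 0.098 , 0.099 ,
       0.1   , 0.101 , 0.102 , 0.103 , 0.104 ]))
[-0.0785 -0.0447] [0.0826 0.1167] ((1.6811583042144775, 35.4335823059082), 81.74777221679688)
knob plane -0.04286446497750129 0.05672168687388266 0.14455129439241593
-180 238 0.0797955660873507
-150 190 0.08031167883609742
-120 91 0.08180587810384844
-90 230 0.08083587759856903
-60 176 0.08157751511700988
-30 36 0.031405938747085756
0 155 0.08168389051167772
30 297 0.0812707108643831
60 450 0.08104098529423984
90 488 0.08069336394318326
120 470 0.0806977163525162
150 434 0.08006016162224884
```

Emit:
{"method": "jog_arm", "body": {
  "moves": [
    [-0.836,0.315,0,0,0,0],
    [-0.836,0.315,0,0,0,0],
    [-0.836,0.315,0,0,0,0],
    [-0.836,0.315,0.3,0,0,0],
    [-0.836,0.315,0.71,0,0,0],
    [-0.836,0.315,0.71,0,0,0],
    [-0.836,0.315,0.71,0,0,0]
  ]
}}

```text
time: 3.55
tool_pos: [0.5063, 0.2352, 0.198]
tool_rot: [-0.001, 0.657, 0.754, -0.002]
ft_force: [0.5, 1.1, 0.7]
width: 0.0856
finger_force: 0.0
```

Emit:
{"method": "jog_arm", "body": {
  "moves": [
    [0,0,0.23,0,0,0],
    [0,0,0.453,0,0,0],
    [0,0,0.453,0,0,0]
  ]
}}

```text
time: 3.85
tool_pos: [0.5068, 0.2348, 0.1307]
tool_rot: [-0.001, 0.658, 0.753, -0.002]
ft_force: [-1.1, -1.0, 0.4]
width: 0.0854
finger_force: 0.0
```

Emit:
{"method": "jog_arm", "body": {
  "moves": [
    [0,0,0,0,0,0],
    [0,0,0,0,0,0],
    [0,0,0,0,0,0],
    [0,0,0,0,0,0],
    [0,0,0,0,0,0],
    [0,0,0,0,0,0],
    [0,0,0,0,0,0],
    [0,0,0,0,0,0]
  ],
  "grip": 1,
  "squeeze": 40
}}

```text
time: 4.65
tool_pos: [0.5079, 0.2336, 0.1333]
tool_rot: [-0.0, 0.659, 0.752, 0.0]
ft_force: [-2.9, -0.9, 6.6]
width: 0.0257
finger_force: 38.8
```

Emit:
{"method": "jog_arm", "body": {
  "moves": [
    [0,0,0,0,0,0],
    [0,0,0,0,0,0],
    [-0.017,0.006,0.035,0,0,0],
    [-0.017,0.006,0.035,0,0,0],
    [-0.017,0.006,0.035,0,0,0]
  ],
  "grip": 0.4
}}

```text
time: 5.15
tool_pos: [0.5092, 0.2311, 0.1262]
tool_rot: [-0.0, 0.659, 0.752, -0.0]
ft_force: [-0.2, 0.9, 0.6]
width: 0.051
finger_force: 0.0
```

Emit:
{"method": "jog_arm", "body": {
  "moves": [
    [0,0,0,0,0,0],
    [0,0,0,0,0,0],
    [0,0,0,0,0,0],
    [0,0,0,0,0,0],
    [0,0,0,0,0,0],
    [0,0,0,0,0,0]
  ],
  "grip": 1,
  "squeeze": 40
}}

```text
time: 5.75
tool_pos: [0.5083, 0.231, 0.1266]
tool_rot: [-0.001, 0.659, 0.752, -0.001]
ft_force: [-4.7, -1.7, 5.5]
width: 0.0259
finger_force: 39.1
```

```bash
cat >> h.py <<'E'
C=np.array([.0015,-.0362,.1445]); U=np.array([0,.883,.469]); PH0=np.radians(154.8)
def knobpos(th): return C+.05*(np.cos(PH0+th)*np.array([1,0,0])+np.sin(PH0+th)*U)   # own frame
def arc(t0,t1,n):
    k0=knobpos(t0); return [[round(float(v),3) for v in (d[1]/.15,d[0]/.15,-d[2]/.15)]+[0,0,0] for d in (knobpos(t0+(t1-t0)*i/n)-k0 for i in range(1,n+1))]
E
python3 - <<'E'
from h import *
print(pose()[0],knobpos(0),own(pose()[0])); print(arc(0,1.15,20))
E
```

```text
[0.50831225 0.23100245 0.12658802] [-0.04374135 -0.01740184  0.15448452] [-0.04373658 -0.01768822  0.12658802]
[[-0.016, -0.008, 0.008, 0, 0, 0], [-0.031, -0.014, 0.017, 0, 0, 0], [-0.048, -0.02, 0.025, 0, 0, 0], [-0.064, -0.024, 0.034, 0, 0, 0], [-0.081, -0.028, 0.043, 0, 0, 0], [-0.097, -0.03, 0.052, 0, 0, 0], [-0.114, -0.031, 0.061, 0, 0, 0], [-0.131, -0.032, 0.07, 0, 0, 0], [-0.148, -0.031, 0.079, 0, 0, 0], [-0.165, -0.029, 0.088, 0, 0, 0], [-0.182, -0.026, 0.096, 0, 0, 0], [-0.198, -0.021, 0.105, 0, 0, 0], [-0.214, -0.016, 0.114, 0, 0, 0], [-0.23, -0.01, 0.122, 0, 0, 0], [-0.246, -0.002, 0.131, 0, 0, 0], [-0.261, 0.006, 0.139, 0, 0, 0], [-0.276, 0.015, 0.147, 0, 0, 0], [-0.29, 0.026, 0.154, 0, 0, 0], [-0.304, 0.037, 0.162, 0, 0, 0], [-0.317, 0.049, 0.168, 0, 0, 0]]
```

Emit:
{"method": "jog_arm", "body": {
  "moves": [
    [-0.016,-0.008,0.008,0,0,0],
    [-0.031,-0.014,0.017,0,0,0],
    [-0.048,-0.02,0.025,0,0,0],
    [-0.064,-0.024,0.034,0,0,0],
    [-0.081,-0.028,0.043,0,0,0],
    [-0.097,-0.03,0.052,0,0,0],
    [-0.114,-0.031,0.061,0,0,0],
    [-0.131,-0.032,0.07,0,0,0],
    [-0.148,-0.031,0.079,0,0,0],
    [-0.165,-0.029,0.088,0,0,0],
    [-0.182,-0.026,0.096,0,0,0],
    [-0.198,-0.021,0.105,0,0,0],
    [-0.214,-0.016,0.114,0,0,0],
    [-0.23,-0.01,0.122,0,0,0],
    [-0.246,-0.002,0.131,0,0,0],
    [-0.261,0.006,0.139,0,0,0],
    [-0.276,0.015,0.147,0,0,0],
    [-0.29,0.026,0.154,0,0,0],
    [-0.304,0.037,0.162,0,0,0],
    [-0.317,0.049,0.168,0,0,0]
  ]
}}

```text
time: 7.75
tool_pos: [0.5218, 0.1841, 0.1009]
tool_rot: [-0.0, 0.659, 0.752, -0.001]
ft_force: [-4.6, -1.4, 2.0]
width: 0.0257
finger_force: 39.1
```

```bash
python3 - <<'E'
from h import *
np.set_printoptions(precision=4,suppress=True)
s=snap('top','t1.png'); s2=snap('scene','s1.png')
k=knob(s2); print(k, own(k[1]) if k else '', knobpos(1.15))
for n in ['blank1_center']:
    for c,ss in (('top',s),('scene',s2)):
        for d in manip.regions_of(c,n)[:6]:
            P=pts(ss,d['region']); print(c,round(d['p'],2),d['uv'],np.median(P,0),own(np.median(P,0)))
a=s['frame'][180:280,210:350,::-1]; b=s2['frame'][180:330,320:460,::-1]
cv2.imwrite('pics/c1.png',np.hstack([cv2.resize(a,(560,400)),cv2.resize(b,(373,400))])[:, :800])
E
```

```text
(52, array([0.52  , 0.1846, 0.1244]), np.float64(0.0018781981378622992)) [-0.0381 -0.0652  0.1244] [-0.0364 -0.065   0.1292]
top 0.61 [299.0, 217.3] [0.5706 0.0787 0.017 ] [-0.0015 -0.1768  0.017 ]
top 0.55 [397.1, 237.1] [ 0.5087 -0.2219  0.0081] [-0.1016 -0.4669  0.0081]
scene 0.64 [356.0, 239.7] [0.5751 0.085  0.0179] [ 0.0038 -0.1711  0.0179]
```

View pics/c1.png

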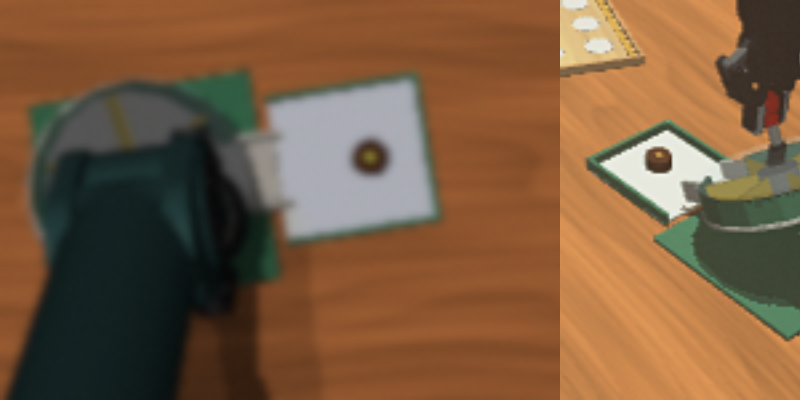

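Blank 1 lies flat in the pan: (370,157) in the left crop, the top image, and (658,158) in the right one. The gripper holds the knob at about 1.15 rad. Next I release it and hover over the pan.

Emit:
{"method": "jog_arm", "body": {
  "moves": [
    [0,0,0,0,0,0],
    [0,0,0,0,0,0],
    [0,0,0,0,0,0],
    [0,0,0,0,0,0],
    [0,0,-0.2,0,0,0],
    [0,0,-0.4,0,0,0],
    [0,0,-0.4,0,0,0],
    [-0.35,0.12,-0.4,0,0,0],
    [-0.73,0.243,-0.4,0,0,0],
    [-0.73,0.243,-0.4,0,0,0],
    [-0.73,0.243,-0.4,0,0,0],
    [-0.73,0.243,-0.4,0,0,0]
  ],
  "grip": 0.3
}}

```text
time: 9.15
tool_pos: [0.573, 0.0823, 0.1609]
tool_rot: [-0.001, 0.659, 0.752, -0.0]
ft_force: [-0.6, -0.1, -0.6]
width: 0.0594
finger_force: 0.0
```

```bash
cat >> h.py <<'E'
def blank(s,zc,near=None,rad=.06,save=None):
    """dark blanks: pixels darker than surroundings, top face plane zc; list of world xy"""
    f=s['frame']; g=f.astype(int); m=((g.sum(2)<230)&(g[:,:,0]>g[:,:,2]+8)).astype(np.uint8)
    m=cv2.morphologyEx(m,cv2.MORPH_CLOSE,np.ones((7,7),np.uint8)); n,l,st,c=cv2.connectedComponentsWithStats(m); out=[]
    for i in range(1,n):
        if st[i,4]<60: continue
        P=pts(s,l==i)
        if len(P)<20: continue
        T=P[abs(P[:,2]-zc)<.005]
        if len(T)<20: continue
        (cx,cy),r=cv2.minEnclosingCircle((T[:,:2]*1000).astype(np.float32))
        if near is None or np.hypot(cx/1000-near[0],cy/1000-near[1])<rad: out.append((round(cx/1000,4),round(cy/1000,4),round(r,1),round(float(np.median(T[:,2])),4),len(T),c[i].round()))
    return out
E
python3 - <<'E'
from h import *
s=snap('wrist','w1.png'); p=pose(); print(p[0],p[2]['width'])
for x in blank(s,.018): print(x)
for d in manip.regions_of('wrist','blank1_center')[:4]:
    P=pts(s,d['region']); T=P[abs(P[:,2]-.018)<.005]; print(round(d['p'],2),d['uv'],cv2.minEnclosingCircle((T[:,:2]*1000).astype(np.float32)) if len(T)>5 else P.mean(0),T.mean(0) if len(T) else '')
E
```

```text
[0.57270518 0.08338086 0.16083734] 0.05975891240691833
(0.5122, 0.107, 29.6, 0.0151, 104, array([119.,  89.]))
(0.6313, 0.1067, 10.3, 0.015, 23, array([387., 164.]))
(0.5729, 0.0806, 14.7, 0.0189, 774, array([315., 184.]))
(0.7795, 0.0684, 21.2, 0.016, 180, array([522., 210.]))
(0.5406, -0.1229, 23.6, 0.0134, 38, array([271., 344.]))
0.6 [454.8, 386.7] [ 0.73777073 -0.1006909   0.05248785] 
0.59 [313.2, 186.3] ((572.8558349609375, 80.58748626708984), 14.697735786437988) [0.57262182 0.08142368 0.01885768]
```

View pics/w1.png

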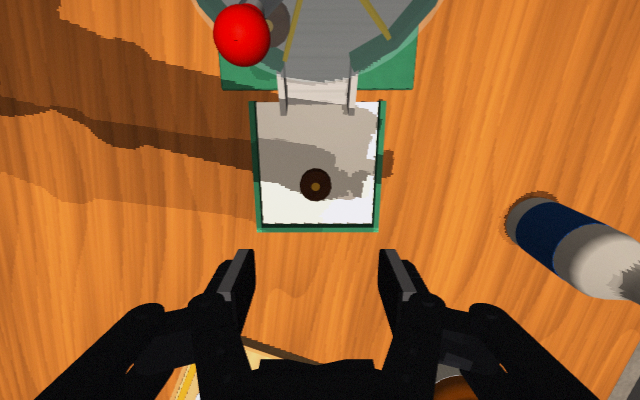

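The wrist view shows the blank in the middle of the pan at (315,184), the fingers straddling its line, and the knob at (241,35). I go down and grasp it.

Emit:
{"method": "jog_arm", "body": {
  "moves": [
    [-0.016,0,0.3,0,0,0],
    [-0.016,0,0.55,0,0,0],
    [-0.016,0,0.8,0,0,0],
    [-0.016,0,0.8,0,0,0]
  ]
}}

```text
time: 9.65
tool_pos: [0.5694, 0.0811, 0.0371]
tool_rot: [-0.004, 0.657, 0.753, -0.003]
ft_force: [-1.4, -0.7, 0.2]
width: 0.0598
finger_force: 0.0
```

Emit:
{"method": "jog_arm", "body": {
  "moves": [
    [0,0,0.12,0,0,0],
    [0,0,0.2,0,0,0],
    [0,0,0.245,0,0,0],
    [0,0,0.245,0,0,0]
  ]
}}

```text
time: 10.05
tool_pos: [0.5737, 0.0797, 0.0048]
tool_rot: [-0.0, 0.658, 0.753, -0.0]
ft_force: [0.0, 0.3, -0.4]
width: 0.0594
finger_force: 0.0
```

Emit:
{"method": "jog_arm", "body": {
  "moves": [
    [0,0,0,0,0,0],
    [0,0,0,0,0,0],
    [0,0,0,0,0,0],
    [0,0,0,0,0,0],
    [0,0,0,0,0,0],
    [0,0,0,0,0,0]
  ],
  "grip": 1,
  "squeeze": 40
}}

```text
time: 10.65
tool_pos: [0.5746, 0.0793, 0.0057]
tool_rot: [0.0, 0.659, 0.752, 0.001]
ft_force: [-1.1, -0.3, 5.4]
width: 0.0283
finger_force: 39.5
```

Emit:
{"method": "jog_arm", "body": {
  "moves": [
    [0,0,-0.15,0,0,0],
    [0,0,-0.4,0,0,0],
    [0,0,-0.7,0,0,0],
    [0,0,-0.96,0,0,0],
    [-0.2,-0.1,-0.96,0,0,0],
    [-0.45,-0.22,-0.96,0,0,0],
    [-0.75,-0.37,-0.96,0,0,0],
    [-0.75,-0.37,-0.96,0,0,0]
  ]
}}

```text
time: 11.45
tool_pos: [0.5302, -0.0481, 0.1493]
tool_rot: [0.001, 0.663, 0.748, -0.002]
ft_force: [-0.1, -0.0, -0.5]
width: 0.0281
finger_force: 39.6
```

Emit:
{"method": "jog_arm", "body": {
  "moves": [
    [-0.2,-0.1,0,0,0,0],
    [-0.45,-0.22,0,0,0,0],
    [-0.75,-0.37,0,0,0,0],
    [-0.75,-0.37,0,0,0,0],
    [-0.75,-0.37,0,0,0,0]
  ]
}}

```text
time: 11.95
tool_pos: [0.4928, -0.1603, 0.1489]
tool_rot: [0.0, 0.66, 0.751, -0.0]
ft_force: [0.7, 0.2, 0.3]
width: 0.028
finger_force: 39.6
```

```bash
python3 - <<'E'
from h import *
np.set_printoptions(precision=4,suppress=True)
s=snap('wrist','w2.png'); p=pose(); print(p[0],p[2]['width'],p[2]['finger_force'])
M=marks(s); print(M)
for m in M:
  print(move([m[0],m[1],.15]))
print(marks(snap('top')))
E
```

```text
[ 0.4936 -0.1584  0.1487] 0.027857895242241793 39.55858111381531
[[   0.4966   -0.1563 1127.    ]
 [   0.5584   -0.174  1111.    ]
 [   0.4782   -0.2071  723.    ]]
[ 0.011  0.022 -0.008  0.     0.     0.   ]
[-0.16   0.415 -0.008  0.     0.     0.   ]
[-0.308 -0.144 -0.009  0.     0.     0.   ]
[]
```

View pics/w2.png

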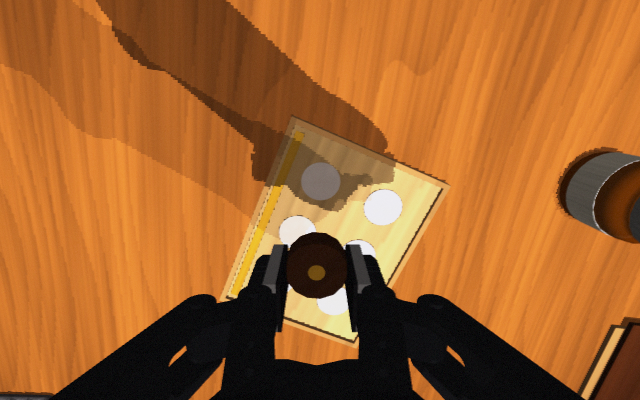

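The wrist view shows the tray with a1 at (320,181) and b1 at (383,207), and the held blank hides the middle marks. The top view agrees to about 2 mm, so I place on a1.

Emit:
{"method": "jog_arm", "body": {
  "moves": [
    [0,0.018,0.3,0,0,0],
    [0,0.018,0.6,0,0,0],
    [0,0.018,0.8,0,0,0],
    [0,0.018,0.88,0,0,0],
    [0,0.018,0.91,0,0,0],
    [0,0.018,0.918,0,0,0],
    [0,0.018,0.918,0,0,0],
    [0,0.018,0.918,0,0,0]
  ]
}}

```text
time: 12.85
tool_pos: [0.4973, -0.1584, 0.0122]
tool_rot: [0.001, 0.659, 0.753, 0.001]
ft_force: [-0.4, 1.1, -0.6]
width: 0.028
finger_force: 39.6
```

Emit:
{"method": "jog_arm", "body": {
  "moves": [
    [0,0,0,0,0,0],
    [0,0,0,0,0,0],
    [0,0,0,0,0,0],
    [0,0,0,0,0,0],
    [0,0,-0.15,0,0,0],
    [0,0,-0.5,0,0,0],
    [0,0,-0.92,0,0,0],
    [0,0,-0.92,0,0,0],
    [0,0,-0.92,0,0,0]
  ],
  "grip": 0.45
}}

```text
time: 13.75
tool_pos: [0.4982, -0.1588, 0.1518]
tool_rot: [0.003, 0.659, 0.752, 0.002]
ft_force: [0.9, 0.4, -0.6]
width: 0.0472
finger_force: 0.0
```

```bash
python3 - <<'E'
from h import *
np.set_printoptions(precision=4,suppress=True)
s=snap('wrist','w3.png'); p=pose(); print(p[0],p[2]['width'],p[2]['time'])
print(marks(s)); print(blank(s,.022,near=p[0],rad=.1))
print(move([.530,-.040,.19]))
E
```

```text
[ 0.4969 -0.1582  0.1501] 0.046858011411437306 13.8
[[   0.558    -0.1741 1076.    ]
 [   0.4807   -0.2106  993.    ]
 [   0.5418   -0.2282  890.    ]
 [   0.5271   -0.2823  803.    ]]
[(0.4976, -0.1568, 14.8, 0.023, 860, array([245.,  87.]))]
[ 0.752  0.324 -0.266  0.     0.     0.   ]
```

```bash
cat >> h.py <<'E'
def plan(wps,step=.04,settle=2):
    """print jog calls (rows) through world TCP waypoints, from the measured pose"""
    p,r,o=pose(); cur=p.copy(); base=p.copy(); rows=[]; calls=[]
    for w in wps:
        w=np.array(w,float); n=max(1,int(np.ceil(np.linalg.norm(w-cur)/step))); c0=cur.copy()
        for i in range(1,n+1):
            q=c0+(w-c0)*i/n; d=r.inv().apply(q-base)/.15
            if np.abs(d).max()>1 or len(rows)>=19: calls.append(rows+[rows[-1]]); base=cur.copy(); rows=[]; d=r.inv().apply(q-base)/.15
            rows.append([float(x) for x in np.round(d,3)]+[0,0,0]); cur=q
    calls.append(rows+[rows[-1]]*settle)
    for c in calls: print(c)
def kg(th): return world(knobpos(th))+[0,0,-.028]
E
python3 - <<'E'
from h import *
s=snap('scene'); k=knob(s); print(k,world(knobpos(1.15)))
g=kg(1.15); plan([g*[1,1,0]+[0,0,.165],g])
E
```

```text
(85, array([0.52177744, 0.18441742, 0.12641699]), np.float64(0.0018882043645806479)) [0.52166139 0.18504072 0.12921135]
[[0.249, 0.053, -0.012, 0, 0, 0], [0.499, 0.105, -0.024, 0, 0, 0], [0.748, 0.158, -0.036, 0, 0, 0], [0.997, 0.21, -0.048, 0, 0, 0], [0.997, 0.21, -0.048, 0, 0, 0]]
[[0.249, 0.053, -0.012, 0, 0, 0], [0.499, 0.105, -0.024, 0, 0, 0], [0.748, 0.158, -0.036, 0, 0, 0], [0.997, 0.21, -0.048, 0, 0, 0], [0.997, 0.21, -0.048, 0, 0, 0]]
[[0.249, 0.053, -0.012, 0, 0, 0], [0.249, 0.053, 0.201, 0, 0, 0], [0.249, 0.053, 0.413, 0, 0, 0], [0.249, 0.053, 0.413, 0, 0, 0], [0.249, 0.053, 0.413, 0, 0, 0]]
```

Emit:
{"method": "jog_arm", "body": {
  "moves": [
    [0.25,0.053,-0.012,0,0,0],
    [0.5,0.105,-0.024,0,0,0],
    [0.75,0.158,-0.036,0,0,0],
    [0.997,0.21,-0.048,0,0,0],
    [0.997,0.21,-0.048,0,0,0]
  ],
  "grip": 0.3
}}

```text
time: 14.35
tool_pos: [0.507, 0.0009, 0.1541]
tool_rot: [-0.002, 0.655, 0.756, -0.0]
ft_force: [-0.1, -0.3, 0.8]
width: 0.0599
finger_force: 0.0
```

Emit:
{"method": "jog_arm", "body": {
  "moves": [
    [0.25,0.053,-0.012,0,0,0],
    [0.5,0.105,-0.024,0,0,0],
    [0.75,0.158,-0.036,0,0,0],
    [0.997,0.21,-0.048,0,0,0],
    [0.997,0.21,-0.048,0,0,0]
  ]
}}

```text
time: 14.85
tool_pos: [0.5188, 0.153, 0.1616]
tool_rot: [-0.001, 0.655, 0.755, 0.0]
ft_force: [0.4, 0.3, -0.3]
width: 0.0595
finger_force: 0.0
```

Emit:
{"method": "jog_arm", "body": {
  "moves": [
    [0.249,0.053,-0.012,0,0,0],
    [0.249,0.053,-0.012,0,0,0],
    [0.249,0.053,0.201,0,0,0],
    [0.249,0.053,0.413,0,0,0],
    [0.249,0.053,0.413,0,0,0],
    [0.249,0.053,0.413,0,0,0]
  ]
}}

```text
time: 15.45
tool_pos: [0.5214, 0.183, 0.1005]
tool_rot: [-0.0, 0.659, 0.752, -0.002]
ft_force: [0.7, -0.1, 0.5]
width: 0.0599
finger_force: 0.0
```

Emit:
{"method": "jog_arm", "body": {
  "moves": [
    [0,0,0,0,0,0],
    [0,0,0,0,0,0],
    [0,0,0,0,0,0],
    [0,0,0,0,0,0],
    [0,0,0,0,0,0],
    [0,0,0,0,0,0]
  ],
  "grip": 1,
  "squeeze": 40
}}

```text
time: 16.05
tool_pos: [0.5226, 0.1843, 0.1027]
tool_rot: [0.0, 0.659, 0.752, 0.001]
ft_force: [-1.6, -1.5, 6.2]
width: 0.0259
finger_force: 39.0
```

```bash
python3 - <<'E'
from h import *
p=pose()[0]; q=own(p)+[0,0,.028]; v=q-C; print(q,'theta',np.degrees(0)+np.arctan2(v@U,v[0])%(2*np.pi)-PH0)
for a,b in ((1.15,2.2),(2.2,3.25),(3.25,4.3),(4.3,5.45)): print(b,[r[:3] for r in arc(a,b,18)])
E
```

```text
[-0.03556218 -0.06586331  0.13066019] theta 1.162523853287035
2.2 [[-0.013, 0.013, 0.007], [-0.025, 0.027, 0.013], [-0.036, 0.042, 0.019], [-0.046, 0.057, 0.025], [-0.056, 0.073, 0.03], [-0.065, 0.09, 0.034], [-0.073, 0.107, 0.039], [-0.08, 0.125, 0.042], [-0.086, 0.143, 0.046], [-0.091, 0.162, 0.048], [-0.095, 0.18, 0.051], [-0.099, 0.199, 0.052], [-0.101, 0.219, 0.054], [-0.102, 0.238, 0.054], [-0.102, 0.258, 0.054], [-0.102, 0.277, 0.054], [-0.1, 0.296, 0.053], [-0.097, 0.315, 0.052]]
3.25 [[0.004, 0.019, -0.002], [0.008, 0.038, -0.004], [0.014, 0.056, -0.007], [0.021, 0.074, -0.011], [0.028, 0.091, -0.015], [0.037, 0.108, -0.019], [0.046, 0.125, -0.024], [0.056, 0.141, -0.03], [0.067, 0.156, -0.035], [0.078, 0.17, -0.042], [0.091, 0.183, -0.048], [0.104, 0.196, -0.055], [0.117, 0.208, -0.062], [0.132, 0.219, -0.07], [0.146, 0.229, -0.078], [0.162, 0.238, -0.086], [0.177, 0.246, -0.094], [0.193, 0.252, -0.103]]
4.3 [[0.016, 0.006, -0.009], [0.033, 0.01, -0.018], [0.05, 0.014, -0.027], [0.067, 0.017, -0.036], [0.084, 0.018, -0.045], [0.101, 0.018, -0.054], [0.118, 0.017, -0.063], [0.135, 0.015, -0.072], [0.152, 0.012, -0.081], [0.169, 0.008, -0.09], [0.186, 0.002, -0.099], [0.202, -0.004, -0.107], [0.218, -0.012, -0.116], [0.233, -0.02, -0.124], [0.248, -0.03, -0.132], [0.262, -0.04, -0.139], [0.276, -0.052, -0.147], [0.29, -0.064, -0.154]]
5.45 [[0.014, -0.015, -0.007], [0.027, -0.03, -0.014], [0.039, -0.046, -0.021], [0.05, -0.064, -0.026], [0.06, -0.082, -0.032], [0.069, -0.1, -0.037], [0.077, -0.12, -0.041], [0.084, -0.139, -0.044], [0.089, -0.16, -0.047], [0.094, -0.18, -0.05], [0.097, -0.201, -0.052], [0.099, -0.222, -0.053], [0.1, -0.244, -0.053], [0.1, -0.265, -0.053], [0.099, -0.286, -0.053], [0.096, -0.307, -0.051], [0.093, -0.328, -0.049], [0.088, -0.349, -0.047]]
```

Turn to 2.2 rad, then release, rise and hover over the pan.

Emit:
{"method": "jog_arm", "body": {
  "moves": [
    [-0.013,0.013,0.007,0,0,0],
    [-0.025,0.027,0.013,0,0,0],
    [-0.036,0.042,0.019,0,0,0],
    [-0.046,0.057,0.025,0,0,0],
    [-0.056,0.073,0.03,0,0,0],
    [-0.065,0.09,0.034,0,0,0],
    [-0.073,0.107,0.039,0,0,0],
    [-0.08,0.125,0.042,0,0,0],
    [-0.086,0.143,0.046,0,0,0],
    [-0.091,0.162,0.048,0,0,0],
    [-0.095,0.18,0.051,0,0,0],
    [-0.099,0.199,0.052,0,0,0],
    [-0.101,0.219,0.054,0,0,0],
    [-0.102,0.238,0.054,0,0,0],
    [-0.102,0.258,0.054,0,0,0],
    [-0.102,0.277,0.054,0,0,0],
    [-0.1,0.296,0.053,0,0,0],
    [-0.097,0.315,0.052,0,0,0],
    [-0.097,0.315,0.052,0,0,0],
    [-0.097,0.315,0.052,0,0,0]
  ]
}}

```text
time: 18.05
tool_pos: [0.5714, 0.1773, 0.0954]
tool_rot: [-0.0, 0.658, 0.753, 0.001]
ft_force: [-2.0, -0.2, 9.2]
width: 0.0257
finger_force: 39.3
```

Emit:
{"method": "jog_arm", "body": {
  "moves": [
    [0,0,0,0,0,0],
    [0,0,0,0,0,0],
    [0,0,0,0,0,0],
    [0,0,0,0,0,0],
    [0,0,-0.2,0,0,0],
    [0,0,-0.45,0,0,0],
    [0,0,-0.45,0,0,0]
  ],
  "grip": 0.3
}}

```text
time: 18.75
tool_pos: [0.5744, 0.177, 0.1653]
tool_rot: [0.002, 0.659, 0.752, 0.004]
ft_force: [1.1, -0.2, -0.2]
width: 0.0599
finger_force: 0.0
```

```bash
python3 - <<'E'
from h import *
np.set_printoptions(precision=4,suppress=True)
p=pose()[0]; s=snap('scene'); k=knob(s); print(p,own(p),k,knobpos(2.2))
near=[.57,.09]
for d in manip.regions_of('scene','blank1_center')[:4]:
    P=pts(s,d['region']); print(round(d['p'],2),np.median(P,0))
t=snap('top'); print(marks(t)); 
for d in manip.regions_of('top','blank1_center')[:5]:
    P=pts(t,d['region']); print(round(d['p'],2),np.median(P,0))
plan([[.572,.083,.16]])
E
```

```text
[0.5744 0.177  0.1653] [ 0.0148 -0.0797  0.1653] (73, array([0.5698, 0.1763, 0.1195]), np.float64(0.001499914285554387)) [ 0.0109 -0.0796  0.1215]
0.55 [ 0.5004 -0.1519  0.0217]
[[  0.556   -0.1754 128.    ]
 [  0.5412  -0.2299 133.    ]
 [  0.5256  -0.2835 134.    ]
 [  0.4854  -0.1499  26.    ]
 [  0.479   -0.2118 125.    ]
 [  0.4637  -0.2658 125.    ]]
0.71 [ 0.5118 -0.225   0.008 ]
0.41 [ 0.4943 -0.1582  0.0214]
0.27 [0.5591 0.1219 0.0052]
[[-0.206, -0.023, 0.001, 0, 0, 0], [-0.413, -0.046, 0.001, 0, 0, 0], [-0.619, -0.069, 0.002, 0, 0, 0], [-0.619, -0.069, 0.002, 0, 0, 0], [-0.619, -0.069, 0.002, 0, 0, 0]]
```

Emit:
{"method": "jog_arm", "body": {
  "moves": [
    [-0.206,-0.023,0,0,0,0],
    [-0.413,-0.046,0,0,0,0],
    [-0.619,-0.069,0,0,0,0],
    [-0.619,-0.069,0,0,0,0],
    [-0.619,-0.069,0,0,0,0]
  ]
}}

```text
time: 19.45
tool_pos: [0.572, 0.0821, 0.16]
tool_rot: [-0.001, 0.66, 0.752, -0.001]
ft_force: [0.9, 0.4, -0.2]
width: 0.0597
finger_force: 0.0
```

```bash
python3 - <<'E'
from h import *
s=snap('wrist','w4.png'); p=pose(); print(p[0],p[2]['width'])
for x in blank(s,.018,near=PAN): print(x)
for d in manip.regions_of('wrist','blank1_center')[:4]:
    P=pts(s,d['region']); print(round(d['p'],2),d['uv'],np.median(P,0))
E
```

```text
[0.57219502 0.08359528 0.16003569] 0.05983711688201448
(0.5116, 0.1082, 29.9, 0.0151, 84, array([120.,  86.]))
(0.5723, 0.0805, 14.7, 0.019, 768, array([316., 184.]))
0.16 [252.1, 361.1] [ 0.52191798 -0.13857603  0.00931167]
```

View pics/w4.png

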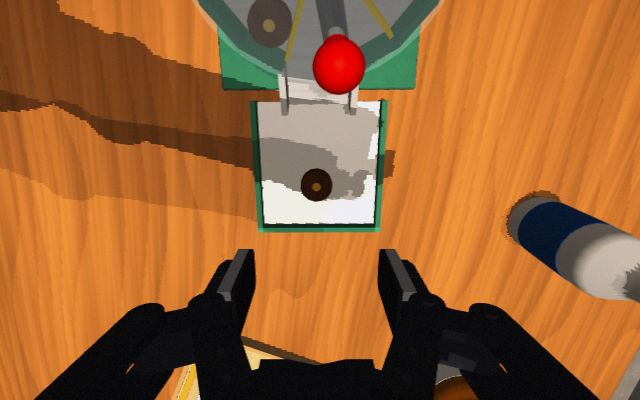

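The wrist view shows blank 2 alone in the pan at (316,184) and the next blank behind the cover at (269,22). I pick it and carry it to a2.

Emit:
{"method": "jog_arm", "body": {
  "moves": [
    [-0.014,0,0.3,0,0,0],
    [-0.014,0,0.55,0,0,0],
    [-0.014,0,0.8,0,0,0],
    [-0.014,0,0.8,0,0,0],
    [-0.014,0,0.8,0,0,0]
  ]
}}

```text
time: 20.05
tool_pos: [0.5728, 0.0821, 0.0408]
tool_rot: [-0.001, 0.658, 0.753, -0.0]
ft_force: [0.4, 0.7, -0.4]
width: 0.0599
finger_force: 0.0
```

Emit:
{"method": "jog_arm", "body": {
  "moves": [
    [0,0,0.12,0,0,0],
    [0,0,0.2,0,0,0],
    [0,0,0.237,0,0,0],
    [0,0,0.237,0,0,0]
  ]
}}

```text
time: 20.45
tool_pos: [0.5733, 0.0813, 0.0059]
tool_rot: [0.0, 0.659, 0.753, 0.0]
ft_force: [-0.8, -0.6, 0.8]
width: 0.0599
finger_force: 0.0
```

Emit:
{"method": "jog_arm", "body": {
  "moves": [
    [0,0,0,0,0,0],
    [0,0,0,0,0,0],
    [0,0,0,0,0,0],
    [0,0,0,0,0,0],
    [0,0,0,0,0,0],
    [0,0,0,0,0,0]
  ],
  "grip": 1,
  "squeeze": 40
}}

```text
time: 21.05
tool_pos: [0.5738, 0.0811, 0.0065]
tool_rot: [0.0, 0.659, 0.752, 0.001]
ft_force: [-0.8, 0.0, 6.2]
width: 0.028
finger_force: 39.4
```

Emit:
{"method": "jog_arm", "body": {
  "moves": [
    [0,0,-0.15,0,0,0],
    [0,0,-0.4,0,0,0],
    [0,0,-0.7,0,0,0],
    [0,0,-0.96,0,0,0],
    [-0.25,-0.12,-0.96,0,0,0],
    [-0.5,-0.23,-0.96,0,0,0],
    [-0.75,-0.35,-0.96,0,0,0],
    [-0.922,-0.432,-0.96,0,0,0],
    [-0.922,-0.432,-0.96,0,0,0]
  ]
}}

```text
time: 21.95
tool_pos: [0.5249, -0.0701, 0.15]
tool_rot: [0.0, 0.662, 0.75, -0.001]
ft_force: [0.2, -0.1, 0.0]
width: 0.0279
finger_force: 39.5
```

Emit:
{"method": "jog_arm", "body": {
  "moves": [
    [-0.25,-0.12,0,0,0,0],
    [-0.5,-0.23,0,0,0,0],
    [-0.75,-0.35,0,0,0,0],
    [-0.922,-0.432,0,0,0,0],
    [-0.922,-0.432,0,0,0,0],
    [-0.922,-0.432,0,0,0,0]
  ]
}}

```text
time: 22.55
tool_pos: [0.4815, -0.21, 0.1495]
tool_rot: [-0.0, 0.659, 0.752, 0.0]
ft_force: [-0.3, 0.4, 0.2]
width: 0.0281
finger_force: 39.5
```

```bash
python3 - <<'E'
from h import *
np.set_printoptions(precision=4,suppress=True)
s=snap('wrist','w5.png'); p=pose(); print(p[0],p[2]['width'],p[2]['finger_force'])
M=marks(s); print(M); print(blank(s,.022,near=p[0],rad=.12))
m=min(M,key=lambda m:np.hypot(*(m[:2]-p[0][:2]))); print(m,move([m[0],m[1],.011]))
E
```

```text
[ 0.4819 -0.2089  0.1494] 0.028148988980470156 39.53537106513977
[[   0.49     -0.151   298.    ]
 [   0.5584   -0.1737 1270.    ]
 [   0.4812   -0.2098  944.    ]
 [   0.5429   -0.2279 1094.    ]]
[(0.4973, -0.1569, 14.7, 0.023, 931, array([343., 130.]))]
[  0.4812  -0.2098 944.    ] [-0.006 -0.006  0.923  0.     0.     0.   ]
```

Emit:
{"method": "jog_arm", "body": {
  "moves": [
    [-0.006,-0.006,0.3,0,0,0],
    [-0.006,-0.006,0.6,0,0,0],
    [-0.006,-0.006,0.8,0,0,0],
    [-0.006,-0.006,0.88,0,0,0],
    [-0.006,-0.006,0.91,0,0,0],
    [-0.006,-0.006,0.922,0,0,0],
    [-0.006,-0.006,0.922,0,0,0],
    [-0.006,-0.006,0.922,0,0,0]
  ]
}}

```text
time: 23.4
tool_pos: [0.4816, -0.2116, 0.0125]
tool_rot: [0.001, 0.659, 0.753, 0.0]
ft_force: [0.1, -0.4, 0.4]
width: 0.0278
finger_force: 39.5
```

Emit:
{"method": "jog_arm", "body": {
  "moves": [
    [0,0,0,0,0,0],
    [0,0,0,0,0,0],
    [0,0,0,0,0,0],
    [0,0,0,0,0,0],
    [0,0,-0.15,0,0,0],
    [0,0,-0.5,0,0,0],
    [0,0,-0.92,0,0,0],
    [0,0,-0.92,0,0,0],
    [0,0,-0.92,0,0,0]
  ],
  "grip": 0.45
}}

```text
time: 24.3
tool_pos: [0.4824, -0.2121, 0.1521]
tool_rot: [0.003, 0.659, 0.752, 0.001]
ft_force: [-0.4, -0.7, -0.4]
width: 0.0473
finger_force: 0.0
```

```bash
python3 - <<'E'
from h import *
np.set_printoptions(precision=4,suppress=True)
s=snap('wrist','w6.png'); p=pose(); print(p[0],p[2]['width'],p[2]['time'])
print(marks(s)); print(blank(s,.022,near=p[0],rad=.12))
k=knob(snap('scene')); print(k,world(knobpos(2.2)))
g=kg(2.2); plan([g*[1,1,0]+[0,0,.165],g])
E
```

```text
[ 0.4812 -0.2114  0.1504] 0.04721078766895688 24.35
[[   0.4897   -0.1512  291.    ]
 [   0.5581   -0.1737 1254.    ]
 [   0.5426   -0.2279 1075.    ]
 [   0.4654   -0.2644  983.    ]
 [   0.5263   -0.2822  880.    ]]
[(0.4822, -0.2122, 14.9, 0.023, 850, array([245.,  82.])), (0.4974, -0.157, 14.8, 0.023, 974, array([341., 127.]))]
(77, array([0.5709, 0.1769, 0.1203]), np.float64(0.0016249517113792076)) [0.5705 0.1767 0.1215]
[[0.248, 0.094, -0.01, 0, 0, 0], [0.496, 0.188, -0.021, 0, 0, 0], [0.744, 0.282, -0.031, 0, 0, 0], [0.993, 0.376, -0.042, 0, 0, 0], [0.993, 0.376, -0.042, 0, 0, 0]]
[[0.248, 0.094, -0.01, 0, 0, 0], [0.496, 0.188, -0.021, 0, 0, 0], [0.744, 0.282, -0.031, 0, 0, 0], [0.993, 0.376, -0.042, 0, 0, 0], [0.993, 0.376, -0.042, 0, 0, 0]]
[[0.248, 0.094, -0.01, 0, 0, 0], [0.496, 0.188, -0.021, 0, 0, 0], [0.496, 0.188, 0.217, 0, 0, 0], [0.496, 0.188, 0.456, 0, 0, 0], [0.496, 0.188, 0.456, 0, 0, 0], [0.496, 0.188, 0.456, 0, 0, 0]]
```

Emit:
{"method": "jog_arm", "body": {
  "moves": [
    [0.248,0.094,-0.01,0,0,0],
    [0.496,0.188,-0.02,0,0,0],
    [0.744,0.282,-0.03,0,0,0],
    [0.993,0.376,-0.042,0,0,0],
    [0.993,0.376,-0.042,0,0,0],
    [0.993,0.376,-0.042,0,0,0]
  ],
  "grip": 0.3
}}

```text
time: 25.0
tool_pos: [0.5158, -0.0549, 0.1539]
tool_rot: [-0.001, 0.657, 0.753, -0.001]
ft_force: [-0.5, 0.2, 0.0]
width: 0.0596
finger_force: 0.0
```

Emit:
{"method": "jog_arm", "body": {
  "moves": [
    [0.248,0.094,-0.01,0,0,0],
    [0.496,0.188,-0.02,0,0,0],
    [0.744,0.282,-0.03,0,0,0],
    [0.993,0.376,-0.042,0,0,0],
    [0.993,0.376,-0.042,0,0,0],
    [0.993,0.376,-0.042,0,0,0]
  ]
}}

```text
time: 25.6
tool_pos: [0.5524, 0.0979, 0.1608]
tool_rot: [-0.0, 0.659, 0.752, -0.001]
ft_force: [-0.4, -0.1, -0.2]
width: 0.06
finger_force: 0.0
```

Emit:
{"method": "jog_arm", "body": {
  "moves": [
    [0.248,0.094,-0.01,0,0,0],
    [0.496,0.188,-0.02,0,0,0],
    [0.496,0.188,-0.02,0,0,0],
    [0.496,0.188,0.217,0,0,0],
    [0.496,0.188,0.456,0,0,0],
    [0.496,0.188,0.456,0,0,0],
    [0.496,0.188,0.456,0,0,0]
  ]
}}

```text
time: 26.3
tool_pos: [0.5706, 0.1733, 0.0931]
tool_rot: [-0.0, 0.66, 0.751, -0.001]
ft_force: [0.5, 0.3, -0.6]
width: 0.06
finger_force: 0.0
```

Emit:
{"method": "jog_arm", "body": {
  "moves": [
    [0,0,0,0,0,0],
    [0,0,0,0,0,0],
    [0,0,0,0,0,0],
    [0,0,0,0,0,0],
    [0,0,0,0,0,0],
    [0,0,0,0,0,0]
  ],
  "grip": 1,
  "squeeze": 40
}}

```text
time: 26.9
tool_pos: [0.572, 0.1761, 0.0954]
tool_rot: [0.001, 0.659, 0.752, 0.001]
ft_force: [-0.5, -0.9, 4.5]
width: 0.026
finger_force: 38.9
```

Emit:
{"method": "jog_arm", "body": {
  "moves": [
    [0.004,0.019,-0.002,0,0,0],
    [0.008,0.038,-0.004,0,0,0],
    [0.014,0.056,-0.007,0,0,0],
    [0.021,0.074,-0.011,0,0,0],
    [0.028,0.091,-0.015,0,0,0],
    [0.037,0.108,-0.019,0,0,0],
    [0.046,0.125,-0.024,0,0,0],
    [0.056,0.141,-0.03,0,0,0],
    [0.067,0.156,-0.035,0,0,0],
    [0.078,0.17,-0.042,0,0,0],
    [0.091,0.183,-0.048,0,0,0],
    [0.104,0.196,-0.055,0,0,0],
    [0.117,0.208,-0.062,0,0,0],
    [0.132,0.219,-0.07,0,0,0],
    [0.146,0.229,-0.078,0,0,0],
    [0.162,0.238,-0.086,0,0,0],
    [0.177,0.246,-0.094,0,0,0],
    [0.193,0.252,-0.103,0,0,0],
    [0.193,0.252,-0.103,0,0,0],
    [0.193,0.252,-0.103,0,0,0]
  ]
}}

```text
time: 28.9
tool_pos: [0.6039, 0.2083, 0.1101]
tool_rot: [-0.0, 0.659, 0.752, -0.001]
ft_force: [-3.4, -4.0, 5.2]
width: 0.0257
finger_force: 39.1
```

Emit:
{"method": "jog_arm", "body": {
  "moves": [
    [0,0,0,0,0,0],
    [0,0,0,0,0,0],
    [0,0,0,0,0,0],
    [0,0,0,0,0,0],
    [0,0,-0.2,0,0,0],
    [0,0,-0.45,0,0,0],
    [0,0,-0.45,0,0,0],
    [-0.25,-0.1,-0.45,0,0,0],
    [-0.5,-0.2,-0.4,0,0,0],
    [-0.827,-0.324,-0.34,0,0,0],
    [-0.827,-0.324,-0.34,0,0,0],
    [-0.827,-0.324,-0.34,0,0,0],
    [-0.827,-0.324,-0.34,0,0,0]
  ],
  "grip": 0.3
}}

```text
time: 30.2
tool_pos: [0.5734, 0.0821, 0.1598]
tool_rot: [-0.0, 0.658, 0.753, 0.001]
ft_force: [0.1, 0.8, 0.4]
width: 0.0601
finger_force: 0.0
```

```bash
python3 - <<'E'
from h import *
np.set_printoptions(precision=4,suppress=True)
s=snap('wrist','w7.png'); p=pose(); print(p[0],p[2]['width'])
for x in blank(s,.018,near=PAN): print(x, move([x[0],x[1],.005]))
k=knob(snap('scene')); print(k, world(knobpos(3.25)))
print(marks(snap('top')))
E
```

```text
[0.5736 0.0828 0.1598] 0.05992479243383387
(0.5124, 0.1088, 29.4, 0.015, 106, array([121.,  82.])) [ 0.226 -0.382  1.032  0.     0.     0.   ]
(0.5728, 0.0764, 14.7, 0.019, 768, array([314., 189.])) [-0.043 -0.012  1.032  0.     0.     0.   ]
(102, array([0.6033, 0.2093, 0.1338]), np.float64(0.0018198994038590344)) [0.6043 0.2103 0.1369]
[[  0.556   -0.1755 127.    ]
 [  0.5411  -0.2298 134.    ]
 [  0.5256  -0.2837 135.    ]
 [  0.4854  -0.1499  26.    ]
 [  0.475   -0.203   37.    ]
 [  0.4638  -0.2656 124.    ]]
```

Emit:
{"method": "jog_arm", "body": {
  "moves": [
    [-0.04,-0.008,0.3,0,0,0],
    [-0.04,-0.008,0.55,0,0,0],
    [-0.04,-0.008,0.8,0,0,0],
    [-0.04,-0.008,0.8,0,0,0],
    [-0.04,-0.008,0.8,0,0,0]
  ]
}}

```text
time: 30.85
tool_pos: [0.5727, 0.0754, 0.0399]
tool_rot: [-0.0, 0.658, 0.753, -0.0]
ft_force: [0.3, 0.2, -0.1]
width: 0.0597
finger_force: 0.0
```

Emit:
{"method": "jog_arm", "body": {
  "moves": [
    [0,0,0.12,0,0,0],
    [0,0,0.2,0,0,0],
    [0,0,0.237,0,0,0],
    [0,0,0.237,0,0,0]
  ]
}}

```text
time: 31.25
tool_pos: [0.5727, 0.0748, 0.0047]
tool_rot: [0.0, 0.659, 0.753, 0.0]
ft_force: [0.8, 0.6, 0.9]
width: 0.0596
finger_force: 0.0
```

Emit:
{"method": "jog_arm", "body": {
  "moves": [
    [0,0,0,0,0,0],
    [0,0,0,0,0,0],
    [0,0,0,0,0,0],
    [0,0,0,0,0,0],
    [0,0,0,0,0,0],
    [0,0,0,0,0,0]
  ],
  "grip": 1,
  "squeeze": 40
}}

```text
time: 31.85
tool_pos: [0.5731, 0.0746, 0.0053]
tool_rot: [0.0, 0.659, 0.752, 0.001]
ft_force: [-0.2, 0.5, 5.8]
width: 0.028
finger_force: 39.4
```

Emit:
{"method": "jog_arm", "body": {
  "moves": [
    [0,0,-0.15,0,0,0],
    [0,0,-0.4,0,0,0],
    [0,0,-0.7,0,0,0],
    [0,0,-0.96,0,0,0],
    [-0.25,-0.15,-0.96,0,0,0],
    [-0.5,-0.3,-0.96,0,0,0],
    [-0.5,-0.3,-0.96,0,0,0]
  ]
}}

```text
time: 32.55
tool_pos: [0.5343, -0.0125, 0.149]
tool_rot: [0.0, 0.662, 0.749, -0.002]
ft_force: [-0.4, 0.5, -0.2]
width: 0.0281
finger_force: 39.5
```

Emit:
{"method": "jog_arm", "body": {
  "moves": [
    [-0.25,-0.1,0,0,0,0],
    [-0.5,-0.2,0,0,0,0],
    [-0.75,-0.3,0,0,0,0],
    [-0.85,-0.35,0,0,0,0],
    [-0.85,-0.35,0,0,0,0]
  ]
}}

```text
time: 33.05
tool_pos: [0.5013, -0.1423, 0.1485]
tool_rot: [0.0, 0.661, 0.75, -0.001]
ft_force: [0.2, 0.5, 0.3]
width: 0.0281
finger_force: 39.5
```

Emit:
{"method": "jog_arm", "body": {
  "moves": [
    [-0.25,-0.1,0,0,0,0],
    [-0.5,-0.2,0,0,0,0],
    [-0.75,-0.3,0,0,0,0],
    [-0.817,-0.357,0,0,0,0],
    [-0.817,-0.357,0,0,0,0],
    [-0.817,-0.357,0,0,0,0]
  ]
}}

```text
time: 33.65
tool_pos: [0.4665, -0.2652, 0.148]
tool_rot: [-0.001, 0.658, 0.753, 0.001]
ft_force: [0.1, 0.6, 0.1]
width: 0.0281
finger_force: 39.5
```

```bash
python3 - <<'E'
from h import *
np.set_printoptions(precision=4,suppress=True)
s=snap('wrist','w8.png'); p=pose(); print(p[0],p[2]['width'],p[2]['finger_force'])
M=marks(s); print(M); print(blank(s,.022,near=p[0],rad=.12))
m=min(M,key=lambda m:np.hypot(*(m[:2]-p[0][:2]))); print(m,move([m[0],m[1],.011]))
E
```

```text
[ 0.4669 -0.2648  0.148 ] 0.028220313045895094 39.54591929912567
[[   0.4791   -0.1874  341.    ]
 [   0.5485   -0.2061 1386.    ]
 [   0.4677   -0.2329  256.    ]
 [   0.5331   -0.2602 1162.    ]
 [   0.4553   -0.2967 1046.    ]]
[(0.4726, -0.2436, 15.0, 0.023, 914, array([259.,  82.])), (0.4879, -0.1884, 14.7, 0.023, 984, array([354., 102.]))]
[  0.4677  -0.2329 256.    ] [0.208 0.035 0.914 0.    0.    0.   ]
```

The tray has been knocked by about (-10, -32) mm and its blanks moved with it, still centred. a3 is now at (0.4553, -0.2967), so I correct for that.

Emit:
{"method": "jog_arm", "body": {
  "moves": [
    [-0.213,-0.104,0,0,0,0],
    [-0.213,-0.104,0.3,0,0,0],
    [-0.213,-0.104,0.6,0,0,0],
    [-0.213,-0.104,0.8,0,0,0],
    [-0.213,-0.104,0.88,0,0,0],
    [-0.213,-0.104,0.905,0,0,0],
    [-0.213,-0.104,0.912,0,0,0],
    [-0.213,-0.104,0.912,0,0,0],
    [-0.213,-0.104,0.912,0,0,0]
  ]
}}

```text
time: 34.6
tool_pos: [0.4556, -0.3017, 0.0129]
tool_rot: [0.001, 0.659, 0.753, 0.0]
ft_force: [0.2, 1.0, 0.2]
width: 0.0285
finger_force: 39.5
```

Emit:
{"method": "jog_arm", "body": {
  "moves": [
    [0,0,0,0,0,0],
    [0,0,0,0,0,0],
    [0,0,0,0,0,0],
    [0,0,0,0,0,0],
    [0,0,-0.15,0,0,0],
    [0,0,-0.5,0,0,0],
    [0,0,-0.92,0,0,0],
    [0,0,-0.92,0,0,0],
    [0,0,-0.92,0,0,0]
  ],
  "grip": 0.45
}}

```text
time: 35.5
tool_pos: [0.4563, -0.3025, 0.1525]
tool_rot: [0.003, 0.659, 0.752, 0.001]
ft_force: [0.3, -0.8, 0.3]
width: 0.0469
finger_force: 0.0
```

```bash
python3 - <<'E'
from h import *
np.set_printoptions(precision=4,suppress=True)
s=snap('wrist','w9.png'); p=pose(); print(p[0],p[2]['width'],p[2]['time'])
print(marks(s)); print(blank(s,.022,near=p[0],rad=.13))
k=knob(snap('scene')); print(k,world(knobpos(3.25)))
g=kg(3.25); plan([g*[1,1,0]+[0,0,.175],g])
print(knobpos(3.25),knobpos(4.3),own([.573,.080,0]))
E
```

```text
[ 0.4552 -0.3016  0.1507] 0.04688090402637598 35.55
[[   0.4791   -0.1909  423.    ]
 [   0.5483   -0.2057 1515.    ]
 [   0.465    -0.2359  318.    ]
 [   0.5328   -0.2597 1275.    ]
 [   0.5172   -0.3138 1086.    ]]
[(0.4561, -0.3003, 15.0, 0.023, 863, array([266.,  85.])), (0.4876, -0.1884, 14.6, 0.0229, 1091, array([373.,  54.])), (0.4724, -0.2436, 14.6, 0.023, 980, array([343., 122.]))]
(100, array([0.604 , 0.2094, 0.1342]), np.float64(0.0016710718454251855)) [0.6043 0.2103 0.1369]
[[0.232, 0.103, -0.012, 0, 0, 0], [0.464, 0.206, -0.024, 0, 0, 0], [0.695, 0.309, -0.036, 0, 0, 0], [0.927, 0.412, -0.048, 0, 0, 0], [0.927, 0.412, -0.048, 0, 0, 0]]
[[0.232, 0.103, -0.012, 0, 0, 0], [0.464, 0.206, -0.024, 0, 0, 0], [0.695, 0.309, -0.036, 0, 0, 0], [0.927, 0.412, -0.048, 0, 0, 0], [0.927, 0.412, -0.048, 0, 0, 0]]
[[0.232, 0.103, -0.012, 0, 0, 0], [0.464, 0.206, -0.024, 0, 0, 0], [0.695, 0.309, -0.036, 0, 0, 0], [0.927, 0.412, -0.048, 0, 0, 0], [0.927, 0.412, -0.048, 0, 0, 0]]
[[0.232, 0.103, -0.012, 0, 0, 0], [0.464, 0.206, -0.024, 0, 0, 0], [0.464, 0.206, 0.196, 0, 0, 0], [0.463, 0.206, 0.417, 0, 0, 0], [0.463, 0.206, 0.417, 0, 0, 0], [0.463, 0.206, 0.417, 0, 0, 0]]
[ 0.0488 -0.0506  0.1369] [ 0.0391 -0.0071  0.1599] [ 0.001  -0.1758  0.    ]
```

Emit:
{"method": "jog_arm", "body": {
  "moves": [
    [0.24,0.106,-0.012,0,0,0],
    [0.48,0.212,-0.024,0,0,0],
    [0.72,0.32,-0.036,0,0,0],
    [0.927,0.412,-0.048,0,0,0],
    [0.927,0.412,-0.048,0,0,0],
    [0.927,0.412,-0.048,0,0,0]
  ],
  "grip": 0.3
}}

```text
time: 36.2
tool_pos: [0.4966, -0.1542, 0.1552]
tool_rot: [-0.001, 0.658, 0.753, -0.001]
ft_force: [-0.0, -0.6, -1.1]
width: 0.0596
finger_force: 0.0
```

Emit:
{"method": "jog_arm", "body": {
  "moves": [
    [0.24,0.106,-0.012,0,0,0],
    [0.48,0.212,-0.024,0,0,0],
    [0.72,0.32,-0.036,0,0,0],
    [0.927,0.412,-0.048,0,0,0],
    [0.927,0.412,-0.048,0,0,0],
    [0.927,0.412,-0.048,0,0,0]
  ]
}}

```text
time: 36.8
tool_pos: [0.5398, -0.0104, 0.1631]
tool_rot: [-0.0, 0.659, 0.752, -0.001]
ft_force: [0.1, 0.4, -0.4]
width: 0.0599
finger_force: 0.0
```

Emit:
{"method": "jog_arm", "body": {
  "moves": [
    [0.24,0.106,-0.012,0,0,0],
    [0.48,0.212,-0.024,0,0,0],
    [0.72,0.32,-0.036,0,0,0],
    [0.927,0.412,-0.048,0,0,0],
    [0.927,0.412,-0.048,0,0,0],
    [0.927,0.412,-0.048,0,0,0]
  ]
}}

```text
time: 37.4
tool_pos: [0.583, 0.1344, 0.1706]
tool_rot: [0.0, 0.659, 0.752, -0.001]
ft_force: [-0.3, -0.4, 0.7]
width: 0.0598
finger_force: 0.0
```

Emit:
{"method": "jog_arm", "body": {
  "moves": [
    [0.232,0.103,-0.012,0,0,0],
    [0.464,0.206,-0.024,0,0,0],
    [0.464,0.206,-0.024,0,0,0],
    [0.464,0.206,0.2,0,0,0],
    [0.464,0.206,0.417,0,0,0],
    [0.464,0.206,0.417,0,0,0],
    [0.464,0.206,0.417,0,0,0]
  ]
}}

```text
time: 38.1
tool_pos: [0.6044, 0.2065, 0.1085]
tool_rot: [0.0, 0.66, 0.751, -0.001]
ft_force: [-0.1, -1.1, 0.7]
width: 0.0599
finger_force: 0.0
```

Emit:
{"method": "jog_arm", "body": {
  "moves": [
    [0,0,0,0,0,0],
    [0,0,0,0,0,0],
    [0,0,0,0,0,0],
    [0,0,0,0,0,0],
    [0,0,0,0,0,0],
    [0,0,0,0,0,0]
  ],
  "grip": 1,
  "squeeze": 40
}}

```text
time: 38.7
tool_pos: [0.604, 0.2088, 0.1103]
tool_rot: [-0.0, 0.659, 0.752, -0.0]
ft_force: [-3.6, -1.4, 4.3]
width: 0.0256
finger_force: 38.9
```

Emit:
{"method": "jog_arm", "body": {
  "moves": [
    [0.016,0.006,-0.009,0,0,0],
    [0.033,0.01,-0.018,0,0,0],
    [0.05,0.014,-0.027,0,0,0],
    [0.067,0.017,-0.036,0,0,0],
    [0.084,0.018,-0.045,0,0,0],
    [0.101,0.018,-0.054,0,0,0],
    [0.118,0.017,-0.063,0,0,0],
    [0.135,0.015,-0.072,0,0,0],
    [0.152,0.012,-0.081,0,0,0],
    [0.169,0.008,-0.09,0,0,0],
    [0.186,0.002,-0.099,0,0,0],
    [0.202,-0.004,-0.107,0,0,0],
    [0.218,-0.012,-0.116,0,0,0],
    [0.233,-0.02,-0.124,0,0,0],
    [0.248,-0.03,-0.132,0,0,0],
    [0.262,-0.04,-0.139,0,0,0],
    [0.276,-0.052,-0.147,0,0,0],
    [0.29,-0.064,-0.154,0,0,0],
    [0.29,-0.064,-0.154,0,0,0],
    [0.29,-0.064,-0.154,0,0,0]
  ]
}}

```text
time: 40.7
tool_pos: [0.5906, 0.2502, 0.133]
tool_rot: [0.001, 0.659, 0.752, 0.0]
ft_force: [-0.3, -5.0, 5.5]
width: 0.0257
finger_force: 39.4
```

Emit:
{"method": "jog_arm", "body": {
  "moves": [
    [0,0,0,0,0,0],
    [0,0,0,0,0,0],
    [0,0,0,0,0,0],
    [0,0,0,0,0,0],
    [0,0,-0.2,0,0,0],
    [0,0,-0.45,0,0,0],
    [0,0,-0.45,0,0,0],
    [-0.25,-0.07,-0.45,0,0,0],
    [-0.6,-0.15,-0.45,0,0,0],
    [-0.6,-0.15,-0.45,0,0,0]
  ],
  "grip": 0.3
}}

```text
time: 41.7
tool_pos: [0.5779, 0.1509, 0.1992]
tool_rot: [0.001, 0.662, 0.749, -0.002]
ft_force: [0.5, -1.3, -0.2]
width: 0.0597
finger_force: 0.0
```

Emit:
{"method": "jog_arm", "body": {
  "moves": [
    [-0.25,-0.05,0.1,0,0,0],
    [-0.525,-0.104,0.26,0,0,0],
    [-0.525,-0.104,0.26,0,0,0],
    [-0.525,-0.104,0.26,0,0,0],
    [-0.525,-0.104,0.26,0,0,0]
  ]
}}

```text
time: 42.2
tool_pos: [0.5742, 0.0807, 0.1601]
tool_rot: [-0.0, 0.658, 0.753, 0.0]
ft_force: [0.8, -0.1, -0.6]
width: 0.0597
finger_force: 0.0
```

```bash
python3 - <<'E'
from h import *
np.set_printoptions(precision=4,suppress=True)
s=snap('wrist','w10.png'); p=pose(); print(p[0],p[2]['width'])
for x in blank(s,.018,near=PAN): print(x, move([x[0],x[1],.005]))
k=knob(snap('scene')); print(k, world(knobpos(4.3)))
print(marks(snap('top')))
E
```

```text
[0.5744 0.0811 0.1604] 0.05983303420311371
(0.5715, 0.0829, 14.9, 0.019, 793, array([313., 180.])) [ 0.013 -0.018  1.036  0.     0.     0.   ]
(108, array([0.5899, 0.2508, 0.1568]), np.float64(0.0017092158234931572)) [0.5891 0.2521 0.1599]
[[  0.5463  -0.2076 132.    ]
 [  0.5313  -0.2618 135.    ]
 [  0.5153  -0.3158 138.    ]
 [  0.4634  -0.2357  31.    ]]
```

Emit:
{"method": "jog_arm", "body": {
  "moves": [
    [0.012,-0.016,0.3,0,0,0],
    [0.012,-0.016,0.55,0,0,0],
    [0.012,-0.016,0.8,0,0,0],
    [0.012,-0.016,0.8,0,0,0],
    [0.012,-0.016,0.8,0,0,0]
  ]
}}

```text
time: 42.85
tool_pos: [0.5714, 0.0814, 0.0404]
tool_rot: [-0.0, 0.658, 0.753, -0.0]
ft_force: [0.6, 0.6, 0.5]
width: 0.0595
finger_force: 0.0
```

Emit:
{"method": "jog_arm", "body": {
  "moves": [
    [0,0,0.12,0,0,0],
    [0,0,0.2,0,0,0],
    [0,0,0.24,0,0,0],
    [0,0,0.24,0,0,0]
  ]
}}

```text
time: 43.25
tool_pos: [0.5714, 0.0809, 0.0045]
tool_rot: [0.0, 0.659, 0.752, 0.0]
ft_force: [0.1, 0.4, -0.3]
width: 0.0597
finger_force: 0.0
```

Emit:
{"method": "jog_arm", "body": {
  "moves": [
    [0,0,0,0,0,0],
    [0,0,0,0,0,0],
    [0,0,0,0,0,0],
    [0,0,0,0,0,0],
    [0,0,0,0,0,0],
    [0,0,0,0,0,0]
  ],
  "grip": 1,
  "squeeze": 40
}}

```text
time: 43.85
tool_pos: [0.5719, 0.0808, 0.0051]
tool_rot: [0.0, 0.659, 0.752, 0.001]
ft_force: [-0.1, -0.1, 5.5]
width: 0.0283
finger_force: 39.4
```

Emit:
{"method": "jog_arm", "body": {
  "moves": [
    [0,0,-0.15,0,0,0],
    [0,0,-0.4,0,0,0],
    [0,0,-0.7,0,0,0],
    [0,0,-0.96,0,0,0],
    [-0.25,-0.05,-0.96,0,0,0],
    [-0.5,-0.1,-0.96,0,0,0],
    [-0.75,-0.15,-0.96,0,0,0],
    [-0.942,-0.2,-0.96,0,0,0],
    [-0.942,-0.2,-0.96,0,0,0]
  ]
}}

```text
time: 44.75
tool_pos: [0.559, -0.0695, 0.1488]
tool_rot: [0.001, 0.662, 0.75, -0.001]
ft_force: [-0.4, 0.0, 0.7]
width: 0.0283
finger_force: 39.5
```

Emit:
{"method": "jog_arm", "body": {
  "moves": [
    [-0.25,-0.05,0,0,0,0],
    [-0.5,-0.1,0,0,0,0],
    [-0.75,-0.15,0,0,0,0],
    [-0.942,-0.2,0,0,0,0],
    [-0.942,-0.2,0,0,0,0],
    [-0.942,-0.2,0,0,0,0]
  ]
}}

```text
time: 45.35
tool_pos: [0.5489, -0.2073, 0.1481]
tool_rot: [-0.0, 0.659, 0.752, 0.0]
ft_force: [0.1, -0.1, -1.0]
width: 0.0283
finger_force: 39.5
```

```bash
python3 - <<'E'
from h import *
np.set_printoptions(precision=4,suppress=True)
s=snap('wrist','w11.png'); p=pose(); print(p[0],p[2]['width'],p[2]['finger_force'])
M=marks(s); print(M); print(blank(s,.022,near=p[0],rad=.12))
m=min(M,key=lambda m:np.hypot(*(m[:2]-p[0][:2]))); print(m,move([m[0],m[1],.011]))
E
```

```text
[ 0.5493 -0.2059  0.1479] 0.028118997268168668 39.54484820365906
[[   0.4837   -0.1804  211.    ]
 [   0.5481   -0.2062 1146.    ]
 [   0.4702   -0.234   256.    ]
 [   0.4559   -0.2881  326.    ]]
[(0.4885, -0.1881, 14.8, 0.023, 941, array([251., 157.])), (0.473, -0.2427, 14.6, 0.0229, 764, array([228., 214.]))]
[   0.5481   -0.2062 1146.    ] [-0.002 -0.007  0.913  0.     0.     0.   ]
```

Emit:
{"method": "jog_arm", "body": {
  "moves": [
    [-0.004,-0.007,0.3,0,0,0],
    [-0.004,-0.007,0.6,0,0,0],
    [-0.004,-0.007,0.8,0,0,0],
    [-0.004,-0.007,0.88,0,0,0],
    [-0.004,-0.007,0.905,0,0,0],
    [-0.004,-0.007,0.912,0,0,0],
    [-0.004,-0.007,0.912,0,0,0],
    [-0.004,-0.007,0.912,0,0,0]
  ]
}}

```text
time: 46.2
tool_pos: [0.5493, -0.2083, 0.0129]
tool_rot: [0.001, 0.659, 0.752, 0.001]
ft_force: [-0.3, 0.1, 0.3]
width: 0.0277
finger_force: 39.6
```

Emit:
{"method": "jog_arm", "body": {
  "moves": [
    [0,0,0,0,0,0],
    [0,0,0,0,0,0],
    [0,0,0,0,0,0],
    [0,0,0,0,0,0],
    [0,0,-0.15,0,0,0],
    [0,0,-0.5,0,0,0],
    [0,0,-0.92,0,0,0],
    [0,0,-0.92,0,0,0],
    [0,0,-0.92,0,0,0]
  ],
  "grip": 0.45
}}

```text
time: 47.1
tool_pos: [0.5502, -0.2089, 0.1525]
tool_rot: [0.003, 0.659, 0.752, 0.001]
ft_force: [-0.5, -0.3, -0.2]
width: 0.047
finger_force: 0.0
```

```bash
python3 - <<'E'
from h import *
np.set_printoptions(precision=4,suppress=True)
s=snap('wrist','w12.png'); p=pose(); print(p[0],p[2]['width'],p[2]['time'])
print(marks(s)); print(blank(s,.022,near=p[0],rad=.14))
k=knob(snap('scene')); print(k,world(knobpos(4.3)))
g=kg(4.3); plan([g*[1,1,0]+[0,0,.195],g])
print(knobpos(4.3),knobpos(5.45))
E
```

```text
[ 0.5488 -0.2081  0.1505] 0.04718194327901417 47.15
[[  0.4697  -0.2338 245.    ]
 [  0.5324  -0.2603 994.    ]
 [  0.4558  -0.288  320.    ]]
[(0.4883, -0.1882, 14.9, 0.0229, 928, array([252., 151.])), (0.5497, -0.2061, 14.9, 0.0229, 858, array([314., 183.])), (0.473, -0.2432, 14.9, 0.0229, 736, array([227., 210.])), (0.4565, -0.2999, 15.0, 0.0229, 705, array([207., 262.]))]
(104, array([0.5899, 0.2506, 0.1567]), np.float64(0.0020867054529451427)) [0.5891 0.2521 0.1599]
[[0.25, 0.057, -0.025, 0, 0, 0], [0.5, 0.113, -0.051, 0, 0, 0], [0.75, 0.17, -0.076, 0, 0, 0], [0.75, 0.17, -0.076, 0, 0, 0]]
[[0.25, 0.057, -0.025, 0, 0, 0], [0.5, 0.113, -0.051, 0, 0, 0], [0.75, 0.17, -0.076, 0, 0, 0], [0.75, 0.17, -0.076, 0, 0, 0]]
[[0.25, 0.057, -0.025, 0, 0, 0], [0.5, 0.113, -0.051, 0, 0, 0], [0.75, 0.17, -0.076, 0, 0, 0], [0.75, 0.17, -0.076, 0, 0, 0]]
[[0.25, 0.057, -0.025, 0, 0, 0], [0.5, 0.113, -0.051, 0, 0, 0], [0.75, 0.17, -0.076, 0, 0, 0], [0.75, 0.17, 0.134, 0, 0, 0], [0.75, 0.17, 0.344, 0, 0, 0], [0.75, 0.17, 0.344, 0, 0, 0], [0.75, 0.17, 0.344, 0, 0, 0]]
[ 0.0391 -0.0071  0.1599] [-0.0132  0.006   0.1669]
```

Emit:
{"method": "jog_arm", "body": {
  "moves": [
    [0.25,0.057,-0.025,0,0,0],
    [0.5,0.113,-0.05,0,0,0],
    [0.75,0.17,-0.076,0,0,0],
    [1,0.227,-0.101,0,0,0],
    [1,0.227,-0.101,0,0,0],
    [1,0.227,-0.101,0,0,0]
  ],
  "grip": 0.3
}}

```text
time: 47.8
tool_pos: [0.561, -0.0534, 0.1627]
tool_rot: [-0.001, 0.657, 0.753, -0.001]
ft_force: [0.9, -1.0, 0.2]
width: 0.06
finger_force: 0.0
```

Emit:
{"method": "jog_arm", "body": {
  "moves": [
    [0.25,0.057,-0.025,0,0,0],
    [0.5,0.113,-0.05,0,0,0],
    [0.75,0.17,-0.076,0,0,0],
    [1,0.227,-0.101,0,0,0],
    [1,0.227,-0.101,0,0,0],
    [1,0.227,-0.101,0,0,0]
  ]
}}

```text
time: 48.4
tool_pos: [0.5756, 0.0974, 0.1786]
tool_rot: [-0.0, 0.659, 0.752, -0.001]
ft_force: [0.4, -0.4, 0.6]
width: 0.0595
finger_force: 0.0
```

Emit:
{"method": "jog_arm", "body": {
  "moves": [
    [0.25,0.057,-0.025,0,0,0],
    [0.5,0.113,-0.05,0,0,0],
    [0.75,0.17,-0.076,0,0,0],
    [1,0.227,-0.101,0,0,0],
    [1,0.227,-0.101,0,0,0],
    [1,0.227,-0.101,0,0,0],
    [1,0.227,0.1,0,0,0],
    [1,0.227,0.319,0,0,0],
    [1,0.227,0.319,0,0,0],
    [1,0.227,0.319,0,0,0]
  ]
}}

```text
time: 49.4
tool_pos: [0.59, 0.2482, 0.1316]
tool_rot: [0.0, 0.66, 0.751, -0.001]
ft_force: [0.2, -0.5, -0.0]
width: 0.0599
finger_force: 0.0
```

Emit:
{"method": "jog_arm", "body": {
  "moves": [
    [0,0,0,0,0,0],
    [0,0,0,0,0,0],
    [0,0,0,0,0,0],
    [0,0,0,0,0,0],
    [0,0,0,0,0,0],
    [0,0,0,0,0,0]
  ],
  "grip": 1,
  "squeeze": 40
}}

```text
time: 50.0
tool_pos: [0.5907, 0.2509, 0.1336]
tool_rot: [0.001, 0.659, 0.752, 0.001]
ft_force: [-0.7, -2.1, 6.0]
width: 0.0258
finger_force: 39.0
```

Emit:
{"method": "jog_arm", "body": {
  "moves": [
    [0.014,-0.015,-0.007,0,0,0],
    [0.027,-0.03,-0.014,0,0,0],
    [0.039,-0.046,-0.021,0,0,0],
    [0.05,-0.064,-0.026,0,0,0],
    [0.06,-0.082,-0.032,0,0,0],
    [0.069,-0.1,-0.037,0,0,0],
    [0.077,-0.12,-0.041,0,0,0],
    [0.084,-0.139,-0.044,0,0,0],
    [0.089,-0.16,-0.047,0,0,0],
    [0.094,-0.18,-0.05,0,0,0],
    [0.097,-0.201,-0.052,0,0,0],
    [0.099,-0.222,-0.053,0,0,0],
    [0.1,-0.244,-0.053,0,0,0],
    [0.1,-0.265,-0.053,0,0,0],
    [0.099,-0.286,-0.053,0,0,0],
    [0.096,-0.307,-0.051,0,0,0],
    [0.093,-0.328,-0.049,0,0,0],
    [0.09,-0.34,-0.048,0,0,0],
    [0.09,-0.34,-0.048,0,0,0],
    [0.09,-0.34,-0.048,0,0,0]
  ]
}}

```text
time: 52.0
tool_pos: [0.5414, 0.2609, 0.1422]
tool_rot: [0.001, 0.658, 0.753, 0.005]
ft_force: [1.9, -0.4, 12.6]
width: 0.026
finger_force: 40.0
```

Emit:
{"method": "jog_arm", "body": {
  "moves": [
    [0,0,0,0,0,0],
    [0,0,0,0,0,0],
    [0,0,0,0,0,0],
    [0,0,0,0,0,0],
    [0,0,-0.2,0,0,0],
    [0,0,-0.45,0,0,0],
    [0,0,-0.45,0,0,0],
    [-0.25,0,-0.45,0,0,0],
    [-0.6,0.05,-0.45,0,0,0],
    [-0.6,0.05,-0.45,0,0,0]
  ],
  "grip": 0.3
}}

```text
time: 53.0
tool_pos: [0.558, 0.1614, 0.2066]
tool_rot: [0.002, 0.663, 0.749, -0.001]
ft_force: [-0.7, -0.7, -0.8]
width: 0.0601
finger_force: 0.0
```

Emit:
{"method": "jog_arm", "body": {
  "moves": [
    [-0.25,0.02,0.1,0,0,0],
    [-0.6,0.045,0.3,0,0,0],
    [-0.6,0.045,0.3,0,0,0],
    [-0.6,0.045,0.3,0,0,0],
    [-0.6,0.045,0.3,0,0,0]
  ]
}}

```text
time: 53.5
tool_pos: [0.5752, 0.0827, 0.1612]
tool_rot: [-0.001, 0.659, 0.753, -0.0]
ft_force: [0.3, 1.1, -0.0]
width: 0.0596
finger_force: 0.0
```

```bash
python3 - <<'E'
from h import *
np.set_printoptions(precision=4,suppress=True)
s=snap('wrist','w13.png'); p=pose(); print(p[0],p[2]['width'])
for x in blank(s,.018,near=PAN): print(x, move([x[0],x[1],.005]))
k=knob(snap('scene')); q=own(k[1]); v=q-C; print(k,'theta',np.arctan2(v@U,v[0])%(2*np.pi)-PH0+2*np.pi)
print(marks(snap('top')))
E
```

```text
[0.5754 0.0836 0.1616] 0.059878279434261356
(105, array([0.5408, 0.26  , 0.1652]), np.float64(0.0018480329244232427)) theta 5.343823783459452
[[  0.5376  -0.2018  34.    ]
 [  0.5313  -0.2618 135.    ]
 [  0.5153  -0.316  139.    ]
 [  0.4634  -0.2357  31.    ]
 [  0.4538  -0.2879  44.    ]]
```

View pics/w13.png

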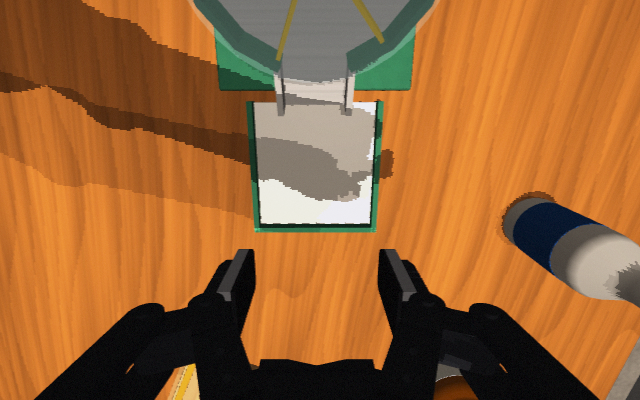

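The wrist view shows the pan empty and nothing in the opening pocket, so pocket 5 was empty. One last look at the drum and tray before handing in.

```bash
python3 - <<'E'
from h import *
t=snap('top'); cv2.imwrite('pics/f.png',cv2.resize(t['frame'][170:290,210:450,::-1],(800,400),interpolation=3))
E
```

```text
(no output)
```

View pics/f.png

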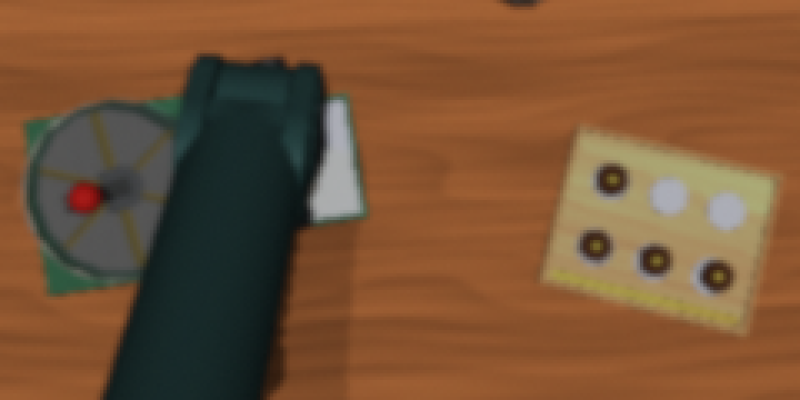

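The drum is empty. Four blanks lie on a1–a3 and b1: (595,245), (655,260), (717,275) and (611,180). The arm touches nothing.

```bash
python3 -c "
from plant import manip
print(manip.job_done())"
```

```text
the job is handed in; nothing more can be done
None
```

Job handed in: the drum is turned to about 5.35 rad (its stop is 5.40), and the four blanks present, pocket 5 being empty, lie on a1, a2, a3 and b1, the worst about 4 mm off centre; the tray was knocked once mid-run and its blanks stayed on their marks.

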